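# Clear the squaring fence and lay two tiles into it

## Task

First clear the squaring fence: take the pail standing in it by its handle and hang it on the two prongs of the hook stand. Then push the square tile, flat along the bench, into the fence's corner until it is flush against both rails, and after it push the oblong tile flush alongside it, its long side against the square tile and its short end against the same long rail. Keep the tiles on the bench, and leave everything else where it is.

Things in the scene. Friction and masses are not known exactly. Their poses are not given: they have to be found in the camera images.
- fence: Fixed L-shaped aluminium squaring fence. Origin: its inner corner at bench level. Both rails are 22 mm wide, 24 mm high. The long rail (far from the robot) lies along y, inner face at x = 0, from the corner 380 mm towards -y; the short rail lies along x, inner face at y = 0, 150 mm towards -x. The tiles go where x < 0, y < 0.
- square_tile: Loose square stoneware tile, 140 x 140 x 16 mm, lying flat, about 0.7 kg. Origin: centre of its underside; x and y along its sides.
- oblong_tile: Loose oblong stoneware tile, 140 mm along its x, 100 mm along its y, 16 mm thick, lying flat, about 0.5 kg. Origin: centre of its underside.
- pail: Loose empty grey pail, 88 mm diameter at the foot, 110 mm at the rim, 80 mm tall, about 0.2 kg, with a stiff upright bail handle (it does not swing) standing over it in its y-z plane. Origin: centre of its underside, z up.
- pail_handle (a point): Centre of the pail's grip, 165 mm above its underside: a black round bar 14 mm thick, 80 mm long along the pail's y axis. The bail's legs (8 mm wire) go down 62 mm either side of the centre; 78 mm free between grip and rim.
- hook_stand: Fixed stand, two parallel hook prongs open towards its -x. Origin at bench level under the resting place. Base 12 mm thick, x -45 to +125 mm, 90 mm wide; post 18 mm thick at x = +85. Prongs: 10 mm bars along x at y = +32 and -32, top at 205 mm, from a crossbar at x = +85 to x = -27, then turned up to 224 mm high at x = -42. Nothing is higher.
- hook_rest (a point): Point on the hook stand midway between the prongs where the middle of the pail's grip comes to rest, 212 mm above the bench (axes as the stand's); the grip lies across both prongs, along the stand's y axis, and the prongs pass under it between the legs of the bail.
- squeeze_bottle: Bystander: white closed squeeze bottle, 60 mm diameter, 190 mm tall. Origin: centre of its underside.
- small_tiles: Bystander: stack of three 60 mm square tiles, 27 mm high. Origin: centre of its underside.
- jar: Bystander: pigment jar, 60 mm diameter, 70 mm tall. Origin: centre of its underside.
- mallet: Bystander: mallet lying flat, handle towards its -x. Origin: centre of its underside.
- brush: Bystander: wooden-handled brush lying flat, handle towards its -x. Origin: centre of its underside.

How it is judged:
On the way, in this order (a step that is already met when the one before it is completed fails the run):
1. the pail hangs by its handle on the prongs, let go (x of pail_handle in the frame of hook_rest between -0.032 and 0.032 m and y of pail_handle in the frame of hook_rest between -0.03 and 0.03 m and z of pail_handle in the frame of hook_rest between -0.01 and 0.01 m and contact force between pail and hook_stand above 0.3 N and contact force between pail and the fingers below 0.1 N), for 0.3 s.
2. the square tile lies flush in the fence's corner (x of square_tile in the frame of fence between -0.075 and -0.065 m and y of square_tile in the frame of fence between -0.075 and -0.065 m and angle between the x axis of square_tile and the x axis of fence, either way round below 0.04 rad), for 0.2 s.
At the end, for the whole second after the job is handed in: The pail hangs released and level on both prongs (grip within about 30 mm of the resting place, 10 mm in height); the square tile lies within 5 mm of flush to both rails, the oblong within 5 mm of the long rail and 7 mm of its place beside it, both within 0.04 rad of square; all at rest (all of step 1 and all of step 2 and x of oblong_tile in the frame of fence between -0.075 and -0.065 m and y of oblong_tile in the frame of fence between -0.197 and -0.183 m and angle between the x axis of oblong_tile and the x axis of fence, either way round below 0.04 rad and linear speed of each of square_tile, oblong_tile, pail below 0.03 m/s and height (world z) of each of square_tile, oblong_tile below 0.004 m and angle between pail's own z axis and vertical below 0.25 rad); the robot touches nothing.
It fails at once if a tile is lifted off the bench or tipped up (height (world z) of any of square_tile, oblong_tile above 0.012 m or angle between any of square_tile, oblong_tile's own z axis and vertical above 0.2 rad).
It fails at once if a bystander is shifted more than 30 mm or knocked over (distance of any of squeeze_bottle, small_tiles, jar, mallet, brush from where it was at the start of the episode above 0.03 m or angle between any of squeeze_bottle, jar's own z axis and vertical above 0.5 rad).
It also fails if it takes over 72 s, if anything falls off the work surface, if the arm or the gripper's body presses on something with over 40 N, if the wrist force passes 120 N, or if a joint passes its speed limit or range.

## Robot

A 7-joint arm with a two-finger parallel gripper is mounted at the origin on the work surface. World frame = base frame: x ahead of the robot, y to its left, z up, the work surface at z = 0. Lengths are in m, angles in rad, forces in N, time in s.
With the tool pointing down it reaches from about 0.425 to 0.925 m from the base axis. Payload 6.8 kg.
Tool frame: the origin (TCP) lies on the mounting face of the last link; the fingertips stand 173 mm ahead of it and the grasp point (between the pads) lies 155 mm ahead of it; z points along the fingers, y is the line along which they close (so a half turn about z gives the same grasp; the last joint's range is limited). The gripper opens to 85 mm and grips with 20 to 120 N. Pads are 22 mm wide; open, the fingers measure 114 mm over their backs; the gripper's body (76 mm by 85 mm) begins 54 mm behind the grasp point. The pads swing forward as they close: fully open they stand 13 mm farther back than shut.
Start: joints at [-1.326, 0.477, 0.022, 1.555, -0.011, 1.109, -0.083], TCP at [0.233, 0.633, 0.405] pointing down, gripper open.
Joint ranges: [-2.96, 2.96], [-0.34, 2.1], [-1.41, 1.46], [0.24, 2.44], [-1.37, 4.51], [0.17, 1.92], [-2.96, 2.96]. Speed limits (rad/s): [2.39, 2.39, 3.14, 3.14, 3.14, 3.14, 3.14].

## Interface

Orientations are given as a rotation vector (axis times angle).
In Python, from bench import r gives the robot as it stands.
- The arm moves only by the tool arm_command, never from a script. Its argument "plan" is a list of rows, each an object of numbers: "claw": the closure, from 0 (fully open) to 1 (shut); "tx", "ty", "tz": the shift along the tool's x, y, z in m; "ax", "ay", "az": the turn, a rotation vector about the tool's x, y, z in degrees. A call has exactly 10 rows; each row shifts and turns the commanded pose from where the row before left it, along the tool's axes as they then stand; what a row does not reach is not made up. A row lasts 1/12 s, in which the tool goes at most 41.7 mm and 7.16 degrees, less where a joint would pass 70% of its speed; a pose out of reach is approached as far as the arm can. A call is refused whole if a number of a shift passes 0.0417 or a number of a turn 7.16, either way. A call with a gripper value outside its range is refused whole. The fingers move at their own pace and stop on an object; "squeeze" is the grip in N (left out, the last holds). Time passes only in rows, so rows that do not move let the fingers close, or fill a call up. It gives the time, the measured TCP pose, the force, the opening and the grip force at its end, in the units of the state.
- r.get_obs(): the state, without advancing time (a new reading comes with each control period).
- r.grab_frame(name): name is "side" or "top" or "wrist"; returns the picture (420x560x3 uint8, red, green, blue); there is no depth.
- r.camera_model(name): a dict with "fx", "fy", "cx", "cy" (pixels), "position" and "orientation" of the camera in the world; the wrist camera has in their place "tool_from_camera" (4x4, takes a point from camera to tool coordinates, whose origin is the TCP and whose axes are the flange's). Camera axes: x right, y up, looking along -z (the intrinsics and any distortion apply to the point x, -y, -z); pixel columns grow to the right and rows downward; lengths in m; the calibration is good to about 2 mm. A picture is of the moment at which its call begins: read the wrist's pose just before it. camera_model takes no time and is no camera call.
- r.hand_in(): hands the job in; it is judged then, once.
Trained networks look in the newest picture that a camera, given by its name, has taken for a name from the list of things; names that differ only in an ending like _2 or _b are one class to them, and where a whole thing is asked for, a point or a joint stands for the part that bears it (a point fixed in the world has none). Each returns a list of dicts, best first, with "confidence" (0 to 1); they miss things now and then, are a little off and sometimes report something else, mostly with a low value. They report only what shows in the picture. A call takes as long as a camera call.
- r.boxes_of(target, camera): "location" ([x, y, z] in m, in the coordinates of the camera as it stood for that picture, good to about 4 mm: the middle of the surface that is visible of it).
- r.tip_of(target, camera): "location" ([x, y, z] in m, in the coordinates of the camera as it stood for that picture, good to about 4 mm: a listed point, or the origin of a listed thing).
The state is a dict: "clock": time; "joints": joint angles; "qvel": joint speeds; "tau": joint torques, N m; "tcp_pos": TCP position; "orientation": TCP orientation; "contact_force": force on the tool from outside, world axes, zero at the start; "moment": the same for the moment, N m; "grip_width": finger opening in m; "gripper_force": force on a finger pad.
Only numpy, scipy, OpenCV 4.12 (cv2) and the standard library are available. Lean on these libraries where they do the work, as an engineer would, in place of code of your own. Each camera call takes 0.05 s, during which the arm holds its last target. There are 200 camera calls.

## Working session

There is one attempt and no reset: what is moved stays moved. The work goes in short steps, Python scripts to look and compute and a tool call to move; the robot and the scene stay as the last step left them, time stands still between calls to the robot, and variables do not carry over. Pictures are saved under pics/ and viewed, at most 10 in all, crops included, and the job is handed in when it is done.

Besides the shell and the picture viewer there is one more tool, called in YAML: its name, and indented under it one key for each argument. arm_command: Moves the arm, as the interface text tells. Its arguments: {"type":"object","properties":{"plan":{"type":"array","items":{"type":"object","properties":{"claw":{"type":"number"},"tx":{"type":"number"},"ty":{"type":"number"},"tz":{"type":"number"},"ax":{"type":"number"},"ay":{"type":"number"},"az":{"type":"number"}}}},"squeeze":{"type":"number"}},"required":["plan"]}

```bash
mkdir -p pics; ls
cat > h.py <<'E'
import numpy as np, cv2
from scipy.spatial.transform import Rotation as R
from bench import r
def campose(n):
    m=r.camera_model(n)
    if 'position' in m:
        o=np.array(m['orientation']); Rm=o if o.shape==(3,3) else R.from_rotvec(o).as_matrix()
        return Rm,np.array(m['position']),m
    s=r.get_obs(); T=np.eye(4);T[:3,:3]=R.from_rotvec(s['orientation']).as_matrix();T[:3,3]=s['tcp_pos']
    T=T@np.array(m['tool_from_camera']); return T[:3,:3],T[:3,3],m
def K(m): return np.array([[m['fx'],0,m['cx']],[0,m['fy'],m['cy']],[0,0,1.]])
def dist(m): return np.array(m.get('distortion',m.get('dist',np.zeros(5))),float)
def pix2w(n,uv,z):
    Rm,p,m=campose(n)
    q=cv2.undistortPoints(np.array(uv,float).reshape(-1,1,2),K(m),dist(m)).reshape(-1,2)
    d=np.c_[q[:,0],-q[:,1],-np.ones(len(q))]@Rm.T
    return p+d*((z-p[2])/d[:,2])[:,None]
def w2pix(n,P):
    Rm,p,m=campose(n); c=(np.atleast_2d(P)-p)@Rm; c=c*[1,-1,-1]
    return cv2.projectPoints(c.reshape(-1,1,3),np.zeros(3),np.zeros(3),K(m),dist(m))[0].reshape(-1,2)
def shot(n,f):
    im=r.grab_frame(n); cv2.imwrite('pics/'+f,im[:,:,::-1]); return im
def find(t,n,fn='tip_of',k=2):
    Rm,p,m=campose(n)
    return [(round(d['confidence'],2),np.round(Rm@np.array(d['location'])+p,4)) for d in getattr(r,fn)(t,n)[:k]]
E
python3 - <<'E'
from h import *
for n in('side','top','wrist'): print(n,r.camera_model(n))
for n in('top','side'):
    shot(n,n+'0.png')
for t in ['fence','square_tile','oblong_tile','pail','pail_handle','hook_stand','hook_rest','squeeze_bottle','small_tiles','jar','mallet','brush']:
    print(t,find(t,'top'),find(t,'side') if t in('pail','pail_handle','hook_stand','hook_rest','fence') else '')
print(r.get_obs())
E
```

```text
pics
side {'fx': 454.24529026351803, 'fy': 454.24529026351803, 'cx': 280.125559927853, 'cy': 216.26549383131012, 'position': array([ 0.10388824, -1.09187576,  0.94650741]), 'orientation': array([ 0.96188941, -0.15889088, -0.33409642])}
top {'fx': 415.0100514290585, 'fy': 415.0100514290585, 'cx': 273.62618069285077, 'cy': 204.7185523799463, 'position': array([ 0.26521117, -0.00768189,  1.55098343]), 'orientation': array([ 0.13323927, -0.13780737, -1.55184265])}
wrist {'fx': 308.29743925339505, 'fy': 308.29743925339505, 'cx': 284.6656042932982, 'cy': 210.00422901113487, 'tool_from_camera': array([[-4.91354132e-04,  9.56396877e-01,  2.92069806e-01,
         7.54592335e-02],
       [ 9.99999310e-01,  1.58407062e-04,  1.16360461e-03,
         1.02742750e-04],
       [ 1.06660190e-03,  2.92070177e-01, -9.56396296e-01,
         3.03508590e-02],
       [ 0.00000000e+00,  0.00000000e+00,  0.00000000e+00,
         1.00000000e+00]])}
fence [(0.86, array([0.7062, 0.2478, 0.001 ]))] [(0.83, array([ 0.7061,  0.2499, -0.0031]))]
square_tile [(0.95, array([ 0.5234, -0.1207, -0.0019]))] 
oblong_tile 
[... 888 characters left out ...]
 array([-1.32608355,  0.47702471,  0.02238641,  1.55540577, -0.01150993,
        1.10928491, -0.08304411]), 'qvel': array([-8.12729774e-05,  1.92593707e-03, -2.70223603e-04, -3.24507894e-04,
        3.63958871e-04, -1.12818678e-03,  4.62920852e-04]), 'tau': array([-1.00452116e-04, -5.96321261e+01,  1.60657123e+00, -2.81555003e+01,
        1.26461562e-02,  1.43173340e-03,  8.50938306e-07]), 'tcp_pos': array([0.23323172, 0.6334423 , 0.40468862]), 'orientation': array([-5.51256793e-01, -3.09282213e+00, -1.30785672e-05]), 'contact_force': array([0.53312789, 0.33705178, 0.42139447]), 'moment': array([ 0.00737611, -0.01791789,  0.07554209]), 'gripper_force': 0.0, 'grip_width': 0.08534013297893833}
```

```bash
python3 -c "
import cv2,numpy as np
a=[cv2.resize(cv2.imread(f'pics/{n}0.png'),(560,420)) for n in('top','side')]
cv2.imwrite('pics/t0.png',cv2.resize(a[0],(800,600)))"
```

```text
(no output)
```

View pics/t0.png

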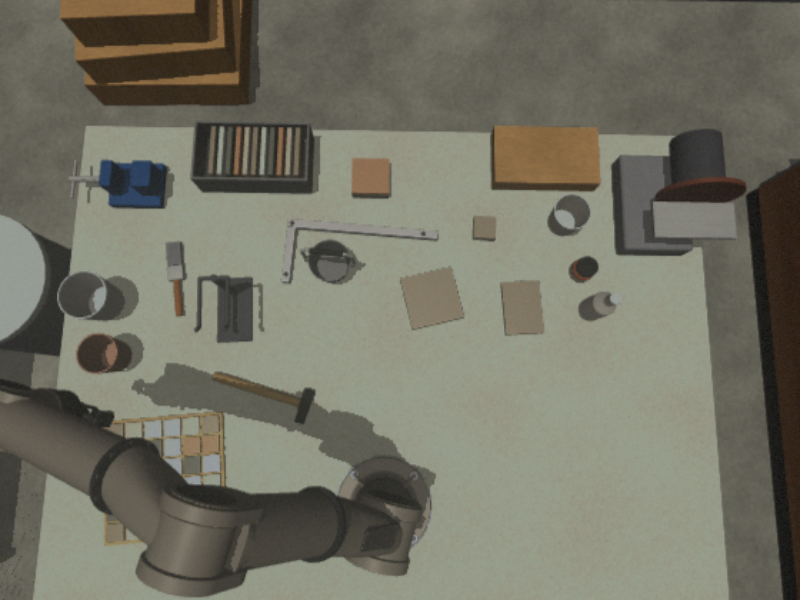

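View pics/side0.png

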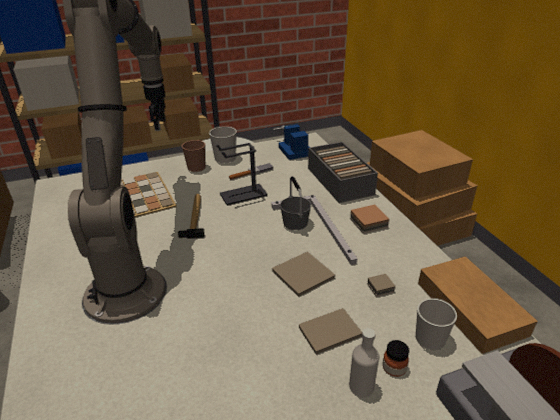

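Run:
```python
import cv2
a=cv2.imread('pics/top0.png')[140:252,125:315]
cv2.imwrite('pics/c1.png',cv2.resize(a,None,fx=4.2,fy=4.2,interpolation=cv2.INTER_CUBIC))
a=cv2.imread('pics/top0.png')[180:245,270:400]
cv2.imwrite('pics/c2.png',cv2.resize(a,None,fx=6,fy=6,interpolation=cv2.INTER_CUBIC))
```

```text
(no output)
```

View pics/c1.png

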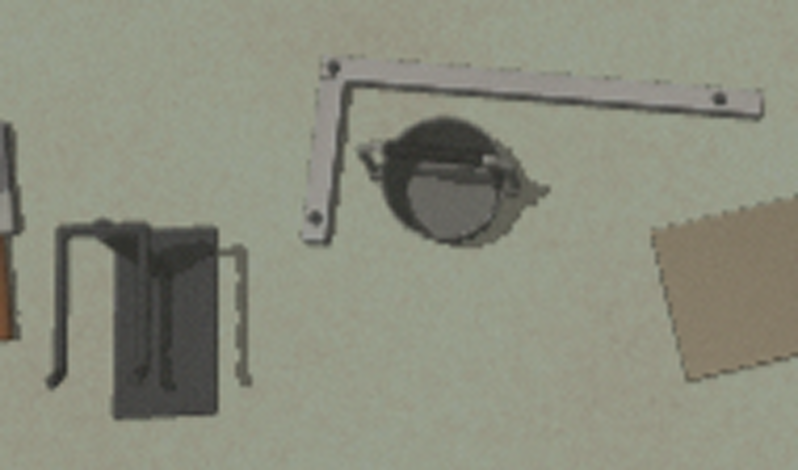

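View pics/c2.png

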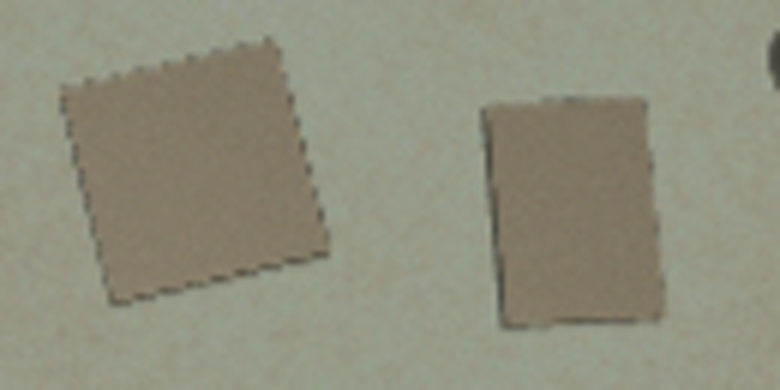

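Run:
```python
from h import *
def P(c,z):
    s,o=((4.2,(125,140)) if c[0]==1 else (6,(270,180)))
    return pix2w('top',(np.array(c[1],float)+.5)/s+o-.5,z)[:,:2]
def ang(a,b): d=b-a; return np.round(np.degrees(np.arctan2(d[1],d[0])),2),np.round(np.hypot(*d),4)
for nm,c,z in [('fence',(1,[(320,57),(763,91),(762,115),(350,83),(348,85),(328,242),(303,238)]),.024),('base',(1,[(115,228),(216,228),(216,413),(115,418)]),.012),
 ('prong',(1,[(62,230),(58,378),(145,228),(141,372)]),.205),('grip',(1,[(385,155),(495,162)]),.165),('sq',(2,[(62,88),(272,40),(328,253),(112,303)]),.016),('ob',(2,[(487,105),(645,99),(662,320),(503,326)]),.016)]:
    w=P(c,z); print(nm,np.round(w,4).tolist(),[ang(w[i],w[(i+1)%len(w)]) for i in range(len(w))], w.mean(0))
```

```text
fence [[0.7273, 0.2704], [0.7016, -0.1321], [0.6792, -0.1312], [0.7033, 0.2422], [0.7014, 0.2439], [0.5564, 0.2557], [0.5597, 0.2781]] [(np.float64(-93.65), np.float64(0.4033)), (np.float64(177.74), np.float64(0.0225)), (np.float64(86.3), np.float64(0.3742)), (np.float64(137.67), np.float64(0.0026)), (np.float64(175.36), np.float64(0.1455)), (np.float64(81.65), np.float64(0.0227)), (np.float64(-2.63), np.float64(0.1678))] [0.66127955 0.14671503]
base [[0.5686, 0.4497], [0.57, 0.359], [0.4035, 0.3498], [0.3978, 0.4386]] [(np.float64(-89.13), np.float64(0.0907)), (np.float64(-176.86), np.float64(0.1667)), (np.float64(93.69), np.float64(0.089)), (np.float64(3.71), np.float64(0.1712))] [0.48495671 0.39928288]
prong [[0.5283, 0.4338], [0.4115, 0.4288], [0.5309, 0.3688], [0.4171, 0.3648]] [(np.float64(-177.51), np.float64(0.1169)), (np.float64(-26.67), np.float64(0.1337)), (np.float64(-178.02), np.float64(0.1139)), (np.float64(31.82), np.float64(0.1309))] [0.47194726 0.39905462]
grip [[0.6025, 0.188], [0.598, 0.0981]] [(np.float64(-92.86), np.float64(0.09)), (np.float64(87.14), np.float64(0.09))] [0.60026219 0.1430625 ]
sq [[0.5738, -0.0334], [0.6067, -0.1655], [0.4717, -0.2], [0.4385, -0.0659]] [(np.float64(-76.02), np.float64(0.1362)), (np.float64(-165.68), np.float64(0.1393)), (np.float64(103.92), np.float64(0.1381)), (np.float64(13.53), np.float64(0.1391))] [ 0.52269539 -0.11619001]
ob [[0.567, -0.3005], [0.5723, -0.4], [0.433, -0.4065], [0.4278, -0.308]] [(np.float64(-86.92), np.float64(0.0996)), (np.float64(-177.31), np.float64(0.1395)), (np.float64(93.01), np.float64(0.0987)), (np.float64(3.07), np.float64(0.1393))] [ 0.50003726 -0.35375278]
```

arm_command:
  plan:
    - {"az": 7.1, "tz": -0.006, "claw": 0}
    - {"az": 7.1, "tz": -0.006}
    - {"az": 7.1, "tz": -0.006}
    - {"az": 7.1, "tz": -0.006}
    - {"az": 7.1, "tz": -0.006}
    - {"az": 7.1}
    - {"az": 7.1}
    - {"az": 7.1}
    - {"az": 7.1}
    - {"az": 7.1}

```text
invalid input at $.plan[0]: expected keys claw, tx, ty, tz, ax, ay, az
```

arm_command:
  plan:
    - {"tx": -0.032, "ty": 0.025}
    - {"tx": -0.032, "ty": 0.025}
    - {"tx": -0.032, "ty": 0.025}
    - {"tx": -0.032, "ty": 0.025}
    - {"tx": -0.032, "ty": 0.025}
    - {"tx": -0.032, "ty": 0.025}
    - {"tx": -0.032, "ty": 0.025}
    - {"tx": -0.032, "ty": 0.025}
    - {"tx": -0.032, "ty": 0.025}
    - {"tx": -0.032, "ty": 0.025}

```text
invalid input at $.plan[0]: expected keys claw, tx, ty, tz, ax, ay, az
```

arm_command:
  plan:
    - {"claw": 0, "tx": 0, "ty": 0, "tz": -0.006, "ax": 0, "ay": 0, "az": 7.1}
    - {"claw": 0, "tx": 0, "ty": 0, "tz": -0.006, "ax": 0, "ay": 0, "az": 7.1}
    - {"claw": 0, "tx": 0, "ty": 0, "tz": -0.006, "ax": 0, "ay": 0, "az": 7.1}
    - {"claw": 0, "tx": 0, "ty": 0, "tz": -0.006, "ax": 0, "ay": 0, "az": 7.1}
    - {"claw": 0, "tx": 0, "ty": 0, "tz": -0.006, "ax": 0, "ay": 0, "az": 7.1}
    - {"claw": 0, "tx": 0, "ty": 0, "tz": 0, "ax": 0, "ay": 0, "az": 7.1}
    - {"claw": 0, "tx": 0, "ty": 0, "tz": 0, "ax": 0, "ay": 0, "az": 7.1}
    - {"claw": 0, "tx": 0, "ty": 0, "tz": 0, "ax": 0, "ay": 0, "az": 7.1}
    - {"claw": 0, "tx": 0, "ty": 0, "tz": 0, "ax": 0, "ay": 0, "az": 7.1}
    - {"claw": 0, "tx": 0, "ty": 0, "tz": 0, "ax": 0, "ay": 0, "az": 7.1}

```text
clock: 1.78
tcp_pos: [0.2332, 0.6334, 0.4348]
orientation: [-2.251, -2.191, -0.0]
contact_force: [0.2, -1.0, 0.2]
grip_width: 0.0855
gripper_force: 0.0
```

arm_command:
  plan:
    - {"claw": 0, "tx": -0.032, "ty": 0.025, "tz": 0, "ax": 0, "ay": 0, "az": 0}
    - {"claw": 0, "tx": -0.032, "ty": 0.025, "tz": 0, "ax": 0, "ay": 0, "az": 0}
    - {"claw": 0, "tx": -0.032, "ty": 0.025, "tz": 0, "ax": 0, "ay": 0, "az": 0}
    - {"claw": 0, "tx": -0.032, "ty": 0.025, "tz": 0, "ax": 0, "ay": 0, "az": 0}
    - {"claw": 0, "tx": -0.032, "ty": 0.025, "tz": 0, "ax": 0, "ay": 0, "az": 0}
    - {"claw": 0, "tx": -0.032, "ty": 0.025, "tz": 0, "ax": 0, "ay": 0, "az": 0}
    - {"claw": 0, "tx": -0.032, "ty": 0.025, "tz": 0, "ax": 0, "ay": 0, "az": 0}
    - {"claw": 0, "tx": -0.032, "ty": 0.025, "tz": 0, "ax": 0, "ay": 0, "az": 0}
    - {"claw": 0, "tx": -0.032, "ty": 0.025, "tz": 0, "ax": 0, "ay": 0, "az": 0}
    - {"claw": 0, "tx": -0.032, "ty": 0.025, "tz": 0, "ax": 0, "ay": 0, "az": 0}

```text
clock: 2.62
tcp_pos: [0.4772, 0.3064, 0.4351]
orientation: [-2.244, -2.198, -0.001]
contact_force: [0.3, -0.3, 0.3]
grip_width: 0.0852
gripper_force: 0.0
```

arm_command:
  plan:
    - {"claw": 0, "tx": -0.0306, "ty": 0.0266, "tz": 0, "ax": 0, "ay": 0, "az": 0}
    - {"claw": 0, "tx": -0.0306, "ty": 0.0266, "tz": 0, "ax": 0, "ay": 0, "az": 0}
    - {"claw": 0, "tx": -0.0306, "ty": 0.0266, "tz": 0, "ax": 0, "ay": 0, "az": 0}
    - {"claw": 0, "tx": -0.0306, "ty": 0.0266, "tz": 0, "ax": 0, "ay": 0, "az": 0}
    - {"claw": 0, "tx": -0.0306, "ty": 0.0266, "tz": 0, "ax": 0, "ay": 0, "az": 0}
    - {"claw": 0, "tx": 0, "ty": 0, "tz": 0, "ax": 0, "ay": 0, "az": 0}
    - {"claw": 0, "tx": 0, "ty": 0, "tz": 0, "ax": 0, "ay": 0, "az": 0}
    - {"claw": 0, "tx": 0, "ty": 0, "tz": 0, "ax": 0, "ay": 0, "az": 0}
    - {"claw": 0, "tx": 0, "ty": 0, "tz": 0, "ax": 0, "ay": 0, "az": 0}
    - {"claw": 0, "tx": 0, "ty": 0, "tz": 0, "ax": 0, "ay": 0, "az": 0}

```text
clock: 3.45
tcp_pos: [0.6054, 0.1543, 0.4346]
orientation: [-2.241, -2.2, -0.0]
contact_force: [-0.7, 0.2, 0.4]
grip_width: 0.0854
gripper_force: 0.0
```

Run:
```python
from h import *
shot('wrist','w1.png')
for t in('pail_handle','pail','fence'): print(t,find(t,'wrist'))
s=r.get_obs();print(s['tcp_pos'],s['orientation'],s['joints'])
```

```text
pail_handle [(0.89, array([0.6072, 0.1491, 0.1653]))]
pail [(0.81, array([ 6.052e-01,  1.489e-01, -1.000e-04]))]
fence [(0.68, array([ 7.050e-01,  2.476e-01, -2.000e-04]))]
[0.60573434 0.15329697 0.43478011] [-2.24304036e+00 -2.19923654e+00 -3.22758260e-04] [-0.71783047  0.39611497  0.49826571  1.6742645  -0.20633244  1.12363675
 -0.18211071]
```

View pics/w1.png

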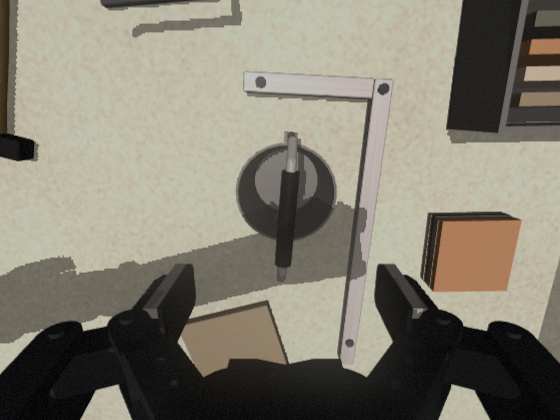

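Run:
```python
from h import *
a=pix2w('wrist',[(290,172),(284,266)],.165);d=a[0]-a[1];print(a,np.degrees(np.arctan2(d[1],d[0])),np.hypot(*d[:2]))
b=pix2w('wrist',[(370,101),(341,360)],.024);d=b[0]-b[1];print(b,np.degrees(np.arctan2(d[1],d[0])))
b=pix2w('wrist',[(245,93),(369,99)],.024);d=b[1]-b[0];print(b,np.degrees(np.arctan2(d[1],d[0])))
```

```text
[[0.60955192 0.18594824 0.165     ]
 [0.60315799 0.10457676 0.165     ]] 85.5070998840433 0.08162230096201324
[[ 0.70582215  0.24247866  0.024     ]
 [ 0.68439855 -0.12778121  0.024     ]] 86.68850285668044
[[0.56080218 0.25414486 0.024     ]
 [0.70452688 0.24469893 0.024     ]] -3.7602071692413137
```

arm_command:
  plan:
    - {"claw": 0, "tx": -0.005, "ty": 0.0015, "tz": 0.017, "ax": 0, "ay": 0, "az": 3.3}
    - {"claw": 0, "tx": 0, "ty": 0, "tz": 0.02, "ax": 0, "ay": 0, "az": 0}
    - {"claw": 0, "tx": 0, "ty": 0, "tz": 0.02, "ax": 0, "ay": 0, "az": 0}
    - {"claw": 0, "tx": 0, "ty": 0, "tz": 0.02, "ax": 0, "ay": 0, "az": 0}
    - {"claw": 0, "tx": 0, "ty": 0, "tz": 0.02, "ax": 0, "ay": 0, "az": 0}
    - {"claw": 0, "tx": 0, "ty": 0, "tz": 0.02, "ax": 0, "ay": 0, "az": 0}
    - {"claw": 0, "tx": 0, "ty": 0, "tz": 0, "ax": 0, "ay": 0, "az": 0}
    - {"claw": 0, "tx": 0, "ty": 0, "tz": 0, "ax": 0, "ay": 0, "az": 0}
    - {"claw": 0.3, "tx": 0, "ty": 0, "tz": 0, "ax": 0, "ay": 0, "az": 0}
    - {"claw": 0.6, "tx": 0, "ty": 0, "tz": 0, "ax": 0, "ay": 0, "az": 0}
  squeeze: 50

```text
clock: 4.48
tcp_pos: [0.6081, 0.1475, 0.3193]
orientation: [2.306, 2.131, 0.004]
contact_force: [0.1, -0.2, 0.1]
grip_width: 0.0641
gripper_force: 0.0
```

arm_command:
  plan:
    - {"claw": 0.8, "tx": 0, "ty": 0, "tz": 0, "ax": 0, "ay": 0, "az": 0}
    - {"claw": 1, "tx": 0, "ty": 0, "tz": 0, "ax": 0, "ay": 0, "az": 0}
    - {"claw": 1, "tx": 0, "ty": 0, "tz": 0, "ax": 0, "ay": 0, "az": 0}
    - {"claw": 1, "tx": 0, "ty": 0, "tz": 0, "ax": 0, "ay": 0, "az": 0}
    - {"claw": 1, "tx": 0, "ty": 0, "tz": 0, "ax": 0, "ay": 0, "az": 0}
    - {"claw": 1, "tx": 0, "ty": 0, "tz": 0, "ax": 0, "ay": 0, "az": 0}
    - {"claw": 1, "tx": 0, "ty": 0, "tz": 0, "ax": 0, "ay": 0, "az": 0}
    - {"claw": 1, "tx": 0, "ty": 0, "tz": 0, "ax": 0, "ay": 0, "az": 0}
    - {"claw": 1, "tx": 0, "ty": 0, "tz": -0.005, "ax": 0, "ay": 0, "az": 0}
    - {"claw": 1, "tx": 0, "ty": 0, "tz": -0.01, "ax": 0, "ay": 0, "az": 0}
  squeeze: 50

```text
clock: 5.32
tcp_pos: [0.6068, 0.1474, 0.3315]
orientation: [-2.306, -2.132, 0.005]
contact_force: [0.2, 0.4, -3.0]
grip_width: 0.0123
gripper_force: 48.7
```

arm_command:
  plan:
    - {"claw": 1, "tx": 0, "ty": 0, "tz": -0.0175, "ax": 0, "ay": 0, "az": 0}
    - {"claw": 1, "tx": 0, "ty": 0, "tz": -0.0175, "ax": 0, "ay": 0, "az": 0}
    - {"claw": 1, "tx": 0, "ty": 0, "tz": -0.0175, "ax": 0, "ay": 0, "az": 0}
    - {"claw": 1, "tx": 0, "ty": 0, "tz": -0.0175, "ax": 0, "ay": 0, "az": 0}
    - {"claw": 1, "tx": 0.006, "ty": -0.0351, "tz": 0, "ax": 0, "ay": 0, "az": 0}
    - {"claw": 1, "tx": 0.006, "ty": -0.0351, "tz": 0, "ax": 0, "ay": 0, "az": 0}
    - {"claw": 1, "tx": 0.006, "ty": -0.0351, "tz": 0, "ax": 0, "ay": 0, "az": 0}
    - {"claw": 1, "tx": 0.006, "ty": -0.0351, "tz": 0, "ax": 0, "ay": 0, "az": 0}
    - {"claw": 1, "tx": 0.006, "ty": -0.0351, "tz": 0, "ax": 0, "ay": 0, "az": 0}
    - {"claw": 1, "tx": 0.006, "ty": -0.0351, "tz": 0, "ax": 0, "ay": 0, "az": 0}

```text
clock: 6.15
tcp_pos: [0.3987, 0.1998, 0.4029]
orientation: [2.308, 2.132, 0.0]
contact_force: [-0.2, 0.4, -2.1]
grip_width: 0.0124
gripper_force: 48.9
```

arm_command:
  plan:
    - {"claw": 1, "tx": 0.0308, "ty": -0.0191, "tz": 0, "ax": 0, "ay": 0, "az": 0}
    - {"claw": 1, "tx": 0.0308, "ty": -0.0191, "tz": 0, "ax": 0, "ay": 0, "az": 0}
    - {"claw": 1, "tx": 0.0308, "ty": -0.0191, "tz": 0, "ax": 0, "ay": 0, "az": 0}
    - {"claw": 1, "tx": 0.0308, "ty": -0.0191, "tz": 0, "ax": 0, "ay": 0, "az": 0}
    - {"claw": 1, "tx": 0.0308, "ty": -0.0191, "tz": 0, "ax": 0, "ay": 0, "az": 0}
    - {"claw": 1, "tx": 0.0308, "ty": -0.0191, "tz": 0, "ax": 0, "ay": 0, "az": 0}
    - {"claw": 1, "tx": 0, "ty": 0, "tz": 0, "ax": 0, "ay": 0, "az": -3.5}
    - {"claw": 1, "tx": 0, "ty": 0, "tz": 0, "ax": 0, "ay": 0, "az": -3.6}
    - {"claw": 1, "tx": 0, "ty": 0, "tz": 0, "ax": 0, "ay": 0, "az": 0}
    - {"claw": 1, "tx": 0, "ty": 0, "tz": 0, "ax": 0, "ay": 0, "az": 0}

```text
clock: 6.98
tcp_pos: [0.3008, 0.3928, 0.4029]
orientation: [2.173, 2.268, 0.0]
contact_force: [-0.5, 0.6, -2.2]
grip_width: 0.0126
gripper_force: 48.9
```

Run:
```python
from h import *
shot('wrist','w2.png');shot('side','s2.png');r.grab_frame('top')
for c in('wrist','side','top'):
  for t in('pail_handle','hook_rest','hook_stand'): print(c,t,find(t,c,k=1))
s=r.get_obs();print(s['tcp_pos'],s['orientation'],s['joints'])
```

```text
wrist pail_handle [(0.81, array([0.3009, 0.3942, 0.25  ]))]
wrist hook_rest []
wrist hook_stand []
side pail_handle [(0.9, array([0.3007, 0.3955, 0.2531]))]
side hook_rest [(0.63, array([0.4475, 0.3985, 0.2141]))]
side hook_stand [(0.65, array([0.445 , 0.3966, 0.0013]))]
top pail_handle [(0.66, array([0.3009, 0.3932, 0.2495]))]
top hook_rest [(0.9, array([0.4474, 0.3973, 0.2108]))]
top hook_stand [(0.96, array([0.4448, 0.3994, 0.0023]))]
[0.30070803 0.39309698 0.40268451] [-2.17092809e+00 -2.27079813e+00  6.50125860e-05] [-1.28781879  0.18039204  0.27735401  1.99417996 -0.05944087  0.97463141
 -0.93637861]
```

View pics/w2.png

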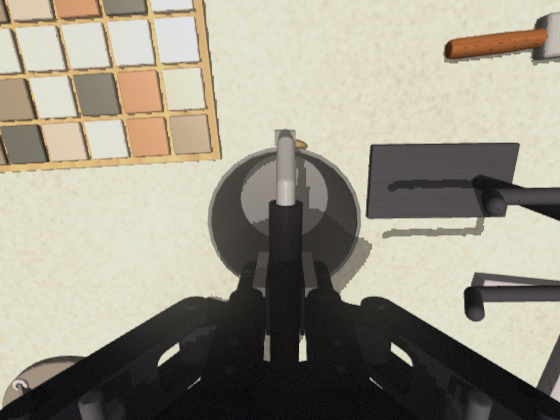

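Run:
```python
from h import *
a=pix2w('wrist',[(496,206),(476,308)],.224);print(a,a.mean(0))
b=pix2w('wrist',[(369,145),(518,144),(367,216),(511,218)],.012);print(b)
d=b[1]-b[0];print(np.degrees(np.arctan2(d[1],d[0])));d=b[3]-b[2];print(np.degrees(np.arctan2(d[1],d[0])))
c=pix2w('wrist',[(480,286),(559,286),(505,189),(559,189)],.205);print(c)
```

```text
[[0.40413365 0.42935432 0.224     ]
 [0.40751813 0.37022288 0.224     ]] [0.40582589 0.3997886  0.224     ]
[[0.3944656  0.43989836 0.012     ]
 [0.56498226 0.44862296 0.012     ]
 [0.40269098 0.35441169 0.012     ]
 [0.58016732 0.35974945 0.012     ]]
2.9290229872178157
1.7227030598945967
[[0.4206499  0.37331991 0.205     ]
 [0.46906558 0.37549172 0.205     ]
 [0.42050125 0.43437792 0.205     ]
 [0.45047033 0.4357157  0.205     ]]
```

arm_command:
  plan:
    - {"claw": 1, "tx": 0, "ty": 0.0245, "tz": 0, "ax": 0, "ay": 0, "az": 0}
    - {"claw": 1, "tx": 0, "ty": 0.0245, "tz": 0, "ax": 0, "ay": 0, "az": 0}
    - {"claw": 1, "tx": 0, "ty": 0.0245, "tz": 0, "ax": 0, "ay": 0, "az": 0}
    - {"claw": 1, "tx": 0, "ty": 0.0245, "tz": 0, "ax": 0, "ay": 0, "az": 0}
    - {"claw": 1, "tx": 0, "ty": 0.0245, "tz": 0, "ax": 0, "ay": 0, "az": 0}
    - {"claw": 1, "tx": 0, "ty": 0.0245, "tz": 0, "ax": 0, "ay": 0, "az": 0}
    - {"claw": 1, "tx": 0, "ty": 0, "tz": 0, "ax": 0, "ay": 0, "az": 0}
    - {"claw": 1, "tx": 0, "ty": 0, "tz": 0.015, "ax": 0, "ay": 0, "az": 0}
    - {"claw": 1, "tx": 0, "ty": 0, "tz": 0.012, "ax": 0, "ay": 0, "az": 0}
    - {"claw": 1, "tx": 0, "ty": 0, "tz": 0.004, "ax": 0, "ay": 0, "az": 0}

```text
clock: 8.42
tcp_pos: [0.4465, 0.3994, 0.3693]
orientation: [-2.17, -2.271, 0.006]
contact_force: [-0.8, -0.1, -3.0]
grip_width: 0.0126
gripper_force: 48.9
```

arm_command:
  plan:
    - {"claw": 1, "tx": 0, "ty": 0, "tz": 0.002, "ax": 0, "ay": 0, "az": 0}
    - {"claw": 1, "tx": 0, "ty": 0, "tz": 0.002, "ax": 0, "ay": 0, "az": 0}
    - {"claw": 1, "tx": 0, "ty": 0, "tz": 0.002, "ax": 0, "ay": 0, "az": 0}
    - {"claw": 1, "tx": 0, "ty": 0, "tz": 0, "ax": 0, "ay": 0, "az": 0}
    - {"claw": 1, "tx": 0, "ty": 0, "tz": 0, "ax": 0, "ay": 0, "az": 0}
    - {"claw": 1, "tx": 0, "ty": 0, "tz": 0, "ax": 0, "ay": 0, "az": 0}
    - {"claw": 1, "tx": 0, "ty": 0, "tz": 0, "ax": 0, "ay": 0, "az": 0}
    - {"claw": 1, "tx": 0, "ty": 0, "tz": 0, "ax": 0, "ay": 0, "az": 0}
    - {"claw": 1, "tx": 0, "ty": 0, "tz": 0, "ax": 0, "ay": 0, "az": 0}
    - {"claw": 1, "tx": 0, "ty": 0, "tz": 0, "ax": 0, "ay": 0, "az": 0}

```text
clock: 9.25
tcp_pos: [0.4476, 0.3998, 0.3658]
orientation: [-2.171, -2.271, -0.0]
contact_force: [-1.0, -1.3, -2.9]
grip_width: 0.0125
gripper_force: 48.9
```

arm_command:
  plan:
    - {"claw": 1, "tx": 0, "ty": 0, "tz": 0.001, "ax": 0, "ay": 0, "az": 0}
    - {"claw": 1, "tx": 0, "ty": 0, "tz": 0.001, "ax": 0, "ay": 0, "az": 0}
    - {"claw": 1, "tx": 0, "ty": 0, "tz": 0.001, "ax": 0, "ay": 0, "az": 0}
    - {"claw": 1, "tx": 0, "ty": 0, "tz": 0, "ax": 0, "ay": 0, "az": 0}
    - {"claw": 1, "tx": 0, "ty": 0, "tz": 0, "ax": 0, "ay": 0, "az": 0}
    - {"claw": 1, "tx": 0, "ty": 0, "tz": 0, "ax": 0, "ay": 0, "az": 0}
    - {"claw": 1, "tx": 0, "ty": 0, "tz": 0, "ax": 0, "ay": 0, "az": 0}
    - {"claw": 1, "tx": 0, "ty": 0, "tz": 0, "ax": 0, "ay": 0, "az": 0}
    - {"claw": 1, "tx": 0, "ty": 0, "tz": 0, "ax": 0, "ay": 0, "az": 0}
    - {"claw": 1, "tx": 0, "ty": 0, "tz": 0, "ax": 0, "ay": 0, "az": 0}

```text
clock: 10.08
tcp_pos: [0.4477, 0.3997, 0.3644]
orientation: [-2.171, -2.27, -0.002]
contact_force: [-3.5, -2.5, 10.2]
grip_width: 0.0127
gripper_force: 50.3
```

Contact. Open gradually, then rise.

arm_command:
  plan:
    - {"claw": 0.8, "tx": 0, "ty": 0, "tz": -0.001, "ax": 0, "ay": 0, "az": 0}
    - {"claw": 0.7, "tx": 0, "ty": 0, "tz": 0, "ax": 0, "ay": 0, "az": 0}
    - {"claw": 0.6, "tx": 0, "ty": 0, "tz": 0, "ax": 0, "ay": 0, "az": 0}
    - {"claw": 0.5, "tx": 0, "ty": 0, "tz": 0, "ax": 0, "ay": 0, "az": 0}
    - {"claw": 0.4, "tx": 0, "ty": 0, "tz": 0, "ax": 0, "ay": 0, "az": 0}
    - {"claw": 0.3, "tx": 0, "ty": 0, "tz": 0, "ax": 0, "ay": 0, "az": 0}
    - {"claw": 0.3, "tx": 0, "ty": 0, "tz": 0, "ax": 0, "ay": 0, "az": 0}
    - {"claw": 0.3, "tx": 0, "ty": 0, "tz": 0, "ax": 0, "ay": 0, "az": 0}
    - {"claw": 0.3, "tx": 0, "ty": 0, "tz": 0, "ax": 0, "ay": 0, "az": 0}
    - {"claw": 0.3, "tx": 0, "ty": 0, "tz": 0, "ax": 0, "ay": 0, "az": 0}

```text
clock: 10.92
tcp_pos: [0.4476, 0.3997, 0.3637]
orientation: [-2.171, -2.271, 0.0]
contact_force: [0.3, -0.3, 0.4]
grip_width: 0.0597
gripper_force: 0.0
```

arm_command:
  plan:
    - {"claw": 0.3, "tx": 0, "ty": 0, "tz": -0.01, "ax": 0, "ay": 0, "az": 0}
    - {"claw": 0.3, "tx": 0, "ty": 0, "tz": -0.01, "ax": 0, "ay": 0, "az": 0}
    - {"claw": 0.3, "tx": 0, "ty": 0, "tz": -0.01, "ax": 0, "ay": 0, "az": 0}
    - {"claw": 0.3, "tx": 0, "ty": 0, "tz": -0.01, "ax": 0, "ay": 0, "az": 0}
    - {"claw": 0.3, "tx": 0, "ty": 0, "tz": -0.02, "ax": 0, "ay": 0, "az": 0}
    - {"claw": 0.3, "tx": 0, "ty": 0, "tz": -0.03, "ax": 0, "ay": 0, "az": 0}
    - {"claw": 0.3, "tx": 0, "ty": 0, "tz": -0.03, "ax": 0, "ay": 0, "az": 0}
    - {"claw": 0.6, "tx": 0, "ty": 0, "tz": 0, "ax": 0, "ay": 0, "az": 0}
    - {"claw": 1, "tx": 0, "ty": 0, "tz": 0, "ax": 0, "ay": 0, "az": 0}
    - {"claw": 1, "tx": 0, "ty": 0, "tz": 0, "ax": 0, "ay": 0, "az": 0}

```text
clock: 11.75
tcp_pos: [0.4474, 0.3996, 0.4841]
orientation: [-2.171, -2.271, -0.001]
contact_force: [0.7, -0.2, -0.1]
grip_width: 0.0242
gripper_force: 0.0
```

Run:
```python
from h import *
shot('side','s3.png');shot('top','t3.png')
for c in('side','top'):
  for t in('pail_handle','pail','hook_rest'): print(c,t,find(t,c,k=1))
for t in('square_tile','oblong_tile','fence'): print(find(t,'top',k=1))
s=r.get_obs();print(s['tcp_pos'],s['orientation'],s['joints'])
```

```text
side pail_handle [(0.67, array([0.447 , 0.4003, 0.2146]))]
side pail [(0.96, array([0.4498, 0.3988, 0.048 ]))]
side hook_rest [(0.87, array([0.4437, 0.3967, 0.2153]))]
top pail_handle [(0.79, array([0.4505, 0.4034, 0.2105]))]
top pail [(0.97, array([0.4471, 0.4018, 0.0497]))]
top hook_rest [(0.96, array([0.4473, 0.4005, 0.2111]))]
[(0.7, array([ 0.524 , -0.1171, -0.0027]))]
[(0.9, array([ 0.5009, -0.3561, -0.0025]))]
[(0.74, array([7.066e-01, 2.493e-01, 1.000e-04]))]
[0.447564   0.39974405 0.48353135] [ 2.17070440e+00  2.27095009e+00 -4.76980098e-04] [-1.10987087  0.29676112  0.35328729  1.6642007  -0.10866731  1.20029488
 -0.68620319]
```

View pics/s3.png

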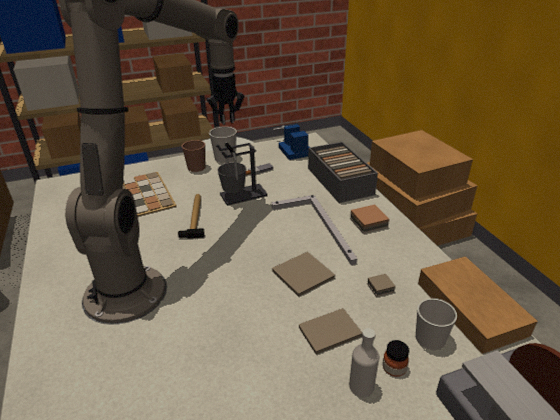

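arm_command:
  plan:
    - {"claw": 1, "tx": 0, "ty": 0, "tz": 0, "ax": 0, "ay": 0, "az": 6.2}
    - {"claw": 1, "tx": -0.0397, "ty": 0.0073, "tz": 0, "ax": 0, "ay": 0, "az": 0}
    - {"claw": 1, "tx": -0.0397, "ty": 0.0073, "tz": 0, "ax": 0, "ay": 0, "az": 0}
    - {"claw": 1, "tx": -0.0397, "ty": 0.0073, "tz": 0, "ax": 0, "ay": 0, "az": 0}
    - {"claw": 1, "tx": -0.0397, "ty": 0.0073, "tz": 0, "ax": 0, "ay": 0, "az": 0}
    - {"claw": 1, "tx": -0.0397, "ty": 0.0073, "tz": 0, "ax": 0, "ay": 0, "az": 0}
    - {"claw": 1, "tx": -0.0397, "ty": 0.0073, "tz": 0, "ax": 0, "ay": 0, "az": 0}
    - {"claw": 1, "tx": -0.0397, "ty": 0.0073, "tz": 0, "ax": 0, "ay": 0, "az": 0}
    - {"claw": 1, "tx": -0.0397, "ty": 0.0073, "tz": 0, "ax": 0, "ay": 0, "az": 0}
    - {"claw": 1, "tx": -0.0397, "ty": 0.0073, "tz": 0, "ax": 0, "ay": 0, "az": 0}

```text
clock: 13.13
tcp_pos: [0.4903, 0.0369, 0.484]
orientation: [-2.29, -2.15, -0.002]
contact_force: [0.7, 0.1, -0.3]
grip_width: 0.0001
gripper_force: 0.0
```

arm_command:
  plan:
    - {"claw": 0, "tx": -0.0397, "ty": 0.0073, "tz": 0, "ax": 0, "ay": 0, "az": 0}
    - {"claw": 0, "tx": -0.0397, "ty": 0.0073, "tz": 0, "ax": 0, "ay": 0, "az": 0}
    - {"claw": 0, "tx": -0.0397, "ty": 0.0073, "tz": 0, "ax": 0, "ay": 0, "az": 0}
    - {"claw": 0, "tx": -0.0397, "ty": 0.0073, "tz": 0, "ax": 0, "ay": 0, "az": 0}
    - {"claw": 0, "tx": -0.0397, "ty": 0.0073, "tz": 0, "ax": 0, "ay": 0, "az": 0}
    - {"claw": 0, "tx": -0.0397, "ty": 0.0073, "tz": 0, "ax": 0, "ay": 0, "az": 0}
    - {"claw": 0, "tx": -0.0397, "ty": 0.0073, "tz": 0, "ax": 0, "ay": 0, "az": 0}
    - {"claw": 0, "tx": 0, "ty": 0, "tz": 0.035, "ax": 0, "ay": 0, "az": 0}
    - {"claw": 0, "tx": 0, "ty": 0, "tz": 0.035, "ax": 0, "ay": 0, "az": 0}
    - {"claw": 0, "tx": 0, "ty": 0, "tz": 0, "ax": 0, "ay": 0, "az": 0}

```text
clock: 13.97
tcp_pos: [0.5223, -0.2409, 0.408]
orientation: [-2.286, -2.143, 0.008]
contact_force: [-0.6, 1.4, 0.0]
grip_width: 0.0855
gripper_force: 0.0
```

```bash
cat >> h.py <<'E'
C=np.array([.7055,.2475]); A=np.radians(-3.6)
def F(p): d=np.array(p)[:2]-C; return np.round([d[0]*np.cos(A)+d[1]*np.sin(A),-d[0]*np.sin(A)+d[1]*np.cos(A)],4)
def tiles(im,n='top'):
    # brown blobs at table
    hsv=cv2.cvtColor(im,cv2.COLOR_RGB2HSV); m=((hsv[...,0]<20)&(hsv[...,1]>45)&(hsv[...,1]<110)&(hsv[...,2]>70)&(hsv[...,2]<175)).astype(np.uint8)
    m=cv2.morphologyEx(m,cv2.MORPH_OPEN,np.ones((5,5)))
    for c in cv2.findContours(m,cv2.RETR_EXTERNAL,cv2.CHAIN_APPROX_NONE)[0]:
        if cv2.contourArea(c)<800: continue
        w=pix2w(n,c.reshape(-1,2),.016)[:,:2]
        (cx,cy),(a,b),t=cv2.minAreaRect((np.array([F(p) for p in w])*1000).astype(np.float32))
        if 70<min(a,b)<160: print('rectF mm',round(cx,1),round(cy,1),'size',round(a),round(b),'ang',round(t,1))
E
python3 - <<'E'
from h import *
tiles(r.grab_frame('top'))
im=shot('wrist','w4.png'); print('w');tiles(im,'wrist')
for t in('square_tile','oblong_tile'): print([(c,p,F(p)) for c,p in find(t,'wrist',k=1)],[(c,p,F(p)) for c,p in find(t,'top',k=1)])
s=r.get_obs();print(s['tcp_pos'],F(s['tcp_pos']),s['orientation'])
E
```

```text
w
rectF mm -162.1 -616.5 size 140 101 ang 7.7
rectF mm -155.6 -377.0 size 141 141 ang 17.9
[(0.47, array([ 0.7185, -0.2567,  0.    ]), array([ 0.0446, -0.5024]))] [(0.81, array([ 0.5225, -0.1192, -0.0016]), array([-0.1596, -0.3775]))]
[(0.85, array([ 0.5057, -0.3599,  0.0036]), array([-0.1613, -0.6187]))] [(0.58, array([ 0.5023, -0.3567, -0.0011]), array([-0.1649, -0.6158]))]
[ 0.52475362 -0.24152349  0.41587856] [-0.1497 -0.4994] [2.28730624 2.14944061 0.00337686]
```

View pics/w4.png

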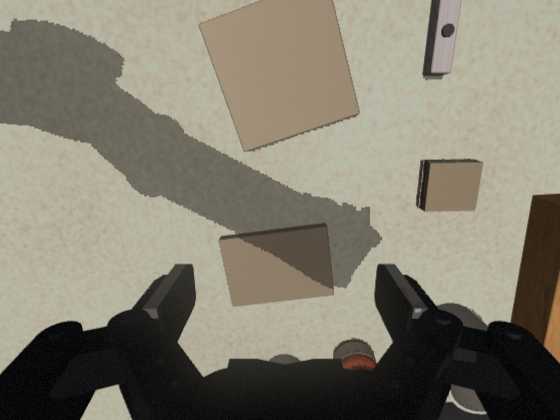

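arm_command:
  plan:
    - {"claw": 0, "tx": 0, "ty": 0, "tz": 0.034, "ax": 0, "ay": 0, "az": 0}
    - {"claw": 0, "tx": 0, "ty": 0, "tz": 0.034, "ax": 0, "ay": 0, "az": 0}
    - {"claw": 0, "tx": 0, "ty": 0, "tz": 0.034, "ax": 0, "ay": 0, "az": 0}
    - {"claw": 0, "tx": 0, "ty": 0, "tz": 0.034, "ax": 0, "ay": 0, "az": 0}
    - {"claw": 0, "tx": 0, "ty": 0, "tz": 0.034, "ax": 0, "ay": 0, "az": 0}
    - {"claw": 0, "tx": 0, "ty": 0, "tz": 0.034, "ax": 0, "ay": 0, "az": 0}
    - {"claw": 0, "tx": 0, "ty": 0, "tz": 0.026, "ax": 0, "ay": 0, "az": 0}
    - {"claw": 0, "tx": 0, "ty": 0, "tz": 0.012, "ax": 0, "ay": 0, "az": 0}
    - {"claw": 0, "tx": 0, "ty": 0, "tz": 0.004, "ax": 0, "ay": 0, "az": 0}
    - {"claw": 0, "tx": 0, "ty": 0, "tz": 0, "ax": 0, "ay": 0, "az": 0}

```text
clock: 15.1
tcp_pos: [0.5247, -0.2417, 0.1683]
orientation: [2.289, 2.15, 0.001]
contact_force: [0.7, -0.5, 0.5]
grip_width: 0.0856
gripper_force: 0.0
```

arm_command:
  plan:
    - {"claw": 0, "tx": 0.01, "ty": 0, "tz": 0.002, "ax": 0, "ay": 0, "az": 0}
    - {"claw": 0, "tx": 0.01, "ty": 0, "tz": 0, "ax": 0, "ay": 0, "az": 0}
    - {"claw": 0, "tx": 0.01, "ty": 0, "tz": 0, "ax": 0, "ay": 0, "az": 0}
    - {"claw": 0, "tx": 0.01, "ty": 0, "tz": 0, "ax": 0, "ay": 0, "az": 0}
    - {"claw": 0, "tx": 0.01, "ty": 0, "tz": 0, "ax": 0, "ay": 0, "az": 0}
    - {"claw": 0, "tx": 0.01, "ty": 0, "tz": 0, "ax": 0, "ay": 0, "az": 0}
    - {"claw": 0, "tx": 0.01, "ty": 0, "tz": 0, "ax": 0, "ay": 0, "az": 0}
    - {"claw": 0, "tx": 0.01, "ty": 0, "tz": 0, "ax": 0, "ay": 0, "az": 0}
    - {"claw": 0, "tx": 0, "ty": 0, "tz": 0, "ax": 0, "ay": 0, "az": 0}
    - {"claw": 0, "tx": 0, "ty": 0, "tz": 0, "ax": 0, "ay": 0, "az": 0}

```text
clock: 15.93
tcp_pos: [0.5296, -0.16, 0.1655]
orientation: [-2.288, -2.151, -0.002]
contact_force: [0.3, 0.5, -0.6]
grip_width: 0.0855
gripper_force: 0.0
```

Run:
```python
from h import *
tiles(r.grab_frame('top'))
im=shot('wrist','w5.png'); print('w');tiles(im,'wrist')
shot('side','s5.png')
for t in('square_tile','oblong_tile'): print([(c,p,F(p)) for c,p in find(t,'side',k=1)],[(c,p,F(p)) for c,p in find(t,'top',k=1)])
s=r.get_obs();print(s['tcp_pos'],F(s['tcp_pos']),s['contact_force'])
```

```text
w
[(0.98, array([ 0.5374, -0.0728,  0.0042]), array([-0.1477, -0.3302]))] [(0.85, array([ 0.5398, -0.0723, -0.0015]), array([-0.1453, -0.3296]))]
[(0.83, array([ 0.5063, -0.3556, -0.0036]), array([-0.1609, -0.6144]))] [(0.61, array([ 0.501 , -0.3548, -0.0043]), array([-0.1663, -0.614 ]))]
[ 0.52910153 -0.16200397  0.16565648] [-0.1503 -0.4198] [ 0.63226332 -0.12882249 -0.99033825]
```

View pics/w5.png

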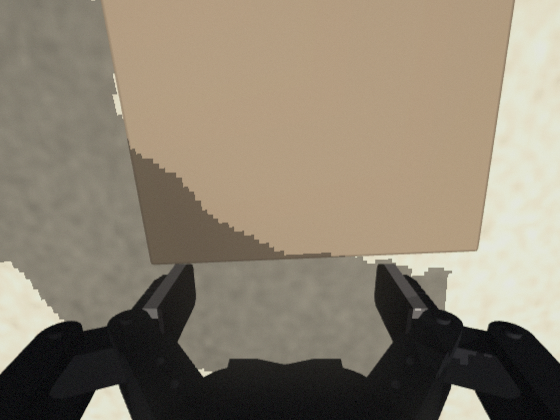

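arm_command:
  plan:
    - {"claw": 0, "tx": 0.016, "ty": 0, "tz": 0, "ax": 0, "ay": 0, "az": 0}
    - {"claw": 0, "tx": 0.016, "ty": 0, "tz": 0, "ax": 0, "ay": 0, "az": 0}
    - {"claw": 0, "tx": 0.016, "ty": 0, "tz": 0, "ax": 0, "ay": 0, "az": 0}
    - {"claw": 0, "tx": 0.016, "ty": 0, "tz": 0, "ax": 0, "ay": 0, "az": 0}
    - {"claw": 0, "tx": 0.016, "ty": 0, "tz": 0, "ax": 0, "ay": 0, "az": 0}
    - {"claw": 0, "tx": 0.016, "ty": 0, "tz": 0, "ax": 0, "ay": 0, "az": 0}
    - {"claw": 0, "tx": 0.016, "ty": 0, "tz": 0, "ax": 0, "ay": 0, "az": 0}
    - {"claw": 0, "tx": 0.014, "ty": 0, "tz": 0, "ax": 0, "ay": 0, "az": 0}
    - {"claw": 0, "tx": 0.01, "ty": 0, "tz": 0, "ax": 0, "ay": 0, "az": 0}
    - {"claw": 0, "tx": 0.004, "ty": 0, "tz": 0, "ax": 0, "ay": 0, "az": 0}

```text
clock: 17.12
tcp_pos: [0.5383, -0.0216, 0.1659]
orientation: [2.289, 2.15, 0.0]
contact_force: [-0.3, -4.4, 1.6]
grip_width: 0.0853
gripper_force: 2.3
```

arm_command:
  plan:
    - {"claw": 0, "tx": -0.01, "ty": 0, "tz": 0, "ax": 0, "ay": 0, "az": 0}
    - {"claw": 0, "tx": -0.02, "ty": 0, "tz": 0, "ax": 0, "ay": 0, "az": 0}
    - {"claw": 0, "tx": -0.02, "ty": 0, "tz": -0.035, "ax": 0, "ay": 0, "az": 0}
    - {"claw": 0, "tx": 0, "ty": 0, "tz": -0.04, "ax": 0, "ay": 0, "az": 0}
    - {"claw": 0, "tx": 0, "ty": 0, "tz": -0.04, "ax": 0, "ay": 0, "az": 0}
    - {"claw": 0, "tx": 0, "ty": 0, "tz": -0.04, "ax": 0, "ay": 0, "az": 0}
    - {"claw": 0, "tx": 0, "ty": 0, "tz": -0.04, "ax": 0, "ay": 0, "az": 0}
    - {"claw": 0, "tx": 0, "ty": 0, "tz": -0.03, "ax": 0, "ay": 0, "az": 0}
    - {"claw": 0.5, "tx": 0, "ty": 0, "tz": 0, "ax": 0, "ay": 0, "az": 0}
    - {"claw": 1, "tx": 0, "ty": 0, "tz": 0, "ax": 0, "ay": 0, "az": 0}

```text
clock: 17.95
tcp_pos: [0.5348, -0.073, 0.3923]
orientation: [2.29, 2.149, 0.005]
contact_force: [0.1, 0.1, -0.5]
grip_width: 0.0638
gripper_force: 0.0
```

Run:
```python
from h import *
im=shot('wrist','w6.png'); print('w');tiles(im,'wrist')
for c in('wrist','top'):
  r.grab_frame(c)
  for t in('square_tile','fence'): print(c,t,[(q,p,F(p)) for q,p in find(t,c,k=1)])
s=r.get_obs();print(s['tcp_pos'],F(s['tcp_pos']))
```

```text
w
rectF mm -140.7 -207.4 size 119 139 ang 89.9
wrist square_tile [(0.6, array([ 0.5524,  0.0564, -0.0013]), array([-0.1408, -0.2003]))]
wrist fence []
top square_tile [(0.7, array([ 0.5537,  0.0587, -0.0025]), array([-0.1396, -0.198 ]))]
top fence [(0.74, array([0.7056, 0.2481, 0.0021]), array([0.0001, 0.0006]))]
[ 0.53449281 -0.07195193  0.38964147] [-0.1506 -0.3296]
```

arm_command:
  plan:
    - {"claw": 1, "tx": 0.0327, "ty": -0.0236, "tz": 0, "ax": 0, "ay": 0, "az": 0}
    - {"claw": 1, "tx": 0.0327, "ty": -0.0236, "tz": 0, "ax": 0, "ay": 0, "az": 0}
    - {"claw": 1, "tx": 0.0327, "ty": -0.0236, "tz": 0, "ax": 0, "ay": 0, "az": 0}
    - {"claw": 1, "tx": 0.0327, "ty": -0.0236, "tz": 0, "ax": 0, "ay": 0, "az": 0}
    - {"claw": 1, "tx": 0, "ty": 0, "tz": 0.04, "ax": 0, "ay": 0, "az": 0}
    - {"claw": 1, "tx": 0, "ty": 0, "tz": 0.04, "ax": 0, "ay": 0, "az": 0}
    - {"claw": 1, "tx": 0, "ty": 0, "tz": 0.04, "ax": 0, "ay": 0, "az": 0}
    - {"claw": 1, "tx": 0, "ty": 0, "tz": 0.04, "ax": 0, "ay": 0, "az": 0}
    - {"claw": 1, "tx": 0, "ty": 0, "tz": 0.03, "ax": 0, "ay": 0, "az": 0}
    - {"claw": 1, "tx": 0, "ty": 0, "tz": 0.015, "ax": 0, "ay": 0, "az": 0}

```text
clock: 19.13
tcp_pos: [0.4472, 0.0643, 0.1819]
orientation: [-2.289, -2.149, 0.009]
contact_force: [-0.1, -0.5, 0.7]
grip_width: -0.0001
gripper_force: 0.0
```

arm_command:
  plan:
    - {"claw": 1, "tx": 0, "ty": 0, "tz": 0.004, "ax": 0, "ay": 0, "az": 0}
    - {"claw": 1, "tx": 0, "ty": 0, "tz": 0, "ax": 0, "ay": 0, "az": 0}
    - {"claw": 1, "tx": 0, "ty": 0.01, "tz": 0, "ax": 0, "ay": 0, "az": 0}
    - {"claw": 1, "tx": 0, "ty": 0.01, "tz": 0, "ax": 0, "ay": 0, "az": 0}
    - {"claw": 1, "tx": 0, "ty": 0.01, "tz": 0, "ax": 0, "ay": 0, "az": 0}
    - {"claw": 1, "tx": 0, "ty": 0.01, "tz": 0, "ax": 0, "ay": 0, "az": 0}
    - {"claw": 1, "tx": 0, "ty": 0.01, "tz": 0, "ax": 0, "ay": 0, "az": 0}
    - {"claw": 1, "tx": 0, "ty": 0.01, "tz": 0, "ax": 0, "ay": 0, "az": 0}
    - {"claw": 1, "tx": 0, "ty": 0.008, "tz": 0, "ax": 0, "ay": 0, "az": 0}
    - {"claw": 1, "tx": 0, "ty": 0.004, "tz": 0, "ax": 0, "ay": 0, "az": 0}

```text
clock: 19.97
tcp_pos: [0.5181, 0.0599, 0.1828]
orientation: [-2.284, -2.144, 0.008]
contact_force: [-12.4, 0.7, 17.4]
grip_width: 0.0001
gripper_force: 14.2
```

Run:
```python
from h import *
s=r.get_obs();print(s['tcp_pos'],F(s['tcp_pos']),s['contact_force'])
for c in('side','top'):
  shot(c,c+'7.png')
  for t in('square_tile',): print(c,t,[(q,p,F(p)) for q,p in find(t,c,k=1)])
```

```text
[0.51806261 0.05990764 0.18281979] [-0.1753 -0.199 ] [-12.35931243   0.71530635  17.38666412]
side square_tile [(0.56, array([0.5864, 0.0555, 0.0023]), array([-0.1068, -0.1991]))]
top square_tile [(0.69, array([5.937e-01, 5.550e-02, 4.000e-04]), array([-0.0995, -0.1986]))]
```

arm_command:
  plan:
    - {"claw": 1, "tx": 0, "ty": -0.02, "tz": 0, "ax": 0, "ay": 0, "az": 0}
    - {"claw": 1, "tx": 0, "ty": -0.02, "tz": -0.02, "ax": 0, "ay": 0, "az": 0}
    - {"claw": 1, "tx": 0, "ty": 0, "tz": -0.03, "ax": 0, "ay": 0, "az": 0}
    - {"claw": 0, "tx": 0, "ty": 0, "tz": 0, "ax": 0, "ay": 0, "az": 7}
    - {"claw": 0, "tx": 0, "ty": 0, "tz": 0, "ax": 0, "ay": 0, "az": 7}
    - {"claw": 0, "tx": 0, "ty": 0, "tz": 0, "ax": 0, "ay": 0, "az": 7}
    - {"claw": 0, "tx": 0, "ty": 0, "tz": 0, "ax": 0, "ay": 0, "az": 7}
    - {"claw": 0, "tx": 0, "ty": 0, "tz": 0, "ax": 0, "ay": 0, "az": 7}
    - {"claw": 0, "tx": 0, "ty": 0, "tz": 0, "ax": 0, "ay": 0, "az": 7}
    - {"claw": 0, "tx": 0, "ty": 0, "tz": 0, "ax": 0, "ay": 0, "az": 7}

```text
clock: 21.0
tcp_pos: [0.4821, 0.0629, 0.2328]
orientation: [2.978, 0.999, 0.004]
contact_force: [-0.4, -0.3, 0.7]
grip_width: 0.083
gripper_force: 0.0
```

arm_command:
  plan:
    - {"claw": 0, "tx": 0, "ty": 0, "tz": 0, "ax": 0, "ay": 0, "az": 7}
    - {"claw": 0, "tx": 0, "ty": 0, "tz": 0, "ax": 0, "ay": 0, "az": 7}
    - {"claw": 0, "tx": 0, "ty": 0, "tz": 0, "ax": 0, "ay": 0, "az": 7}
    - {"claw": 0, "tx": 0, "ty": 0, "tz": 0, "ax": 0, "ay": 0, "az": 7}
    - {"claw": 0, "tx": 0, "ty": 0, "tz": 0, "ax": 0, "ay": 0, "az": 7}
    - {"claw": 0, "tx": 0, "ty": 0, "tz": 0, "ax": 0, "ay": 0, "az": 6}
    - {"claw": 0, "tx": 0, "ty": 0, "tz": 0, "ax": 0, "ay": 0, "az": 0}
    - {"claw": 0, "tx": 0, "ty": 0, "tz": 0, "ax": 0, "ay": 0, "az": 0}
    - {"claw": 0, "tx": 0, "ty": 0, "tz": 0, "ax": 0, "ay": 0, "az": 0}
    - {"claw": 0, "tx": 0, "ty": 0, "tz": 0, "ax": 0, "ay": 0, "az": 0}

```text
clock: 21.83
tcp_pos: [0.4811, 0.0626, 0.232]
orientation: [-3.139, 0.095, -0.001]
contact_force: [-0.0, 0.3, -0.3]
grip_width: 0.0856
gripper_force: 0.0
```

Run:
```python
from h import *
s=r.get_obs();print(s['tcp_pos'],F(s['tcp_pos']),s['contact_force'],s['joints'])
v=R.from_rotvec(s['orientation']).as_matrix();print(np.degrees(np.arctan2(v[1,1],v[0,1])))
shot('wrist','w8.png')
for c in('side','top'):
  shot(c,c+'8.png')
  for t in('square_tile',): print(c,t,[(q,p,F(p)) for q,p in find(t,c,k=1)])
```

```text
[0.48110492 0.06262677 0.23204033] [-0.2123 -0.1986] [-0.02636451  0.25861178 -0.32692465] [-1.01331808  0.67841624  1.01323772  2.18370762 -0.87510439  0.7674934
 -1.03853418]
-93.48341844540076
side square_tile [(0.65, array([0.5911, 0.0546, 0.0054]), array([-0.1021, -0.1997]))]
top square_tile [(0.58, array([ 0.5931,  0.0541, -0.0014]), array([-0.1   , -0.2001]))]
```

View pics/w8.png

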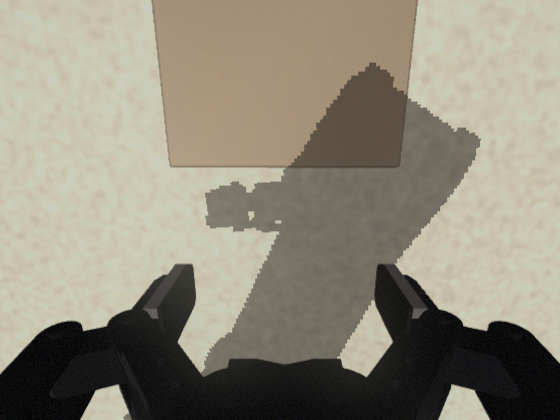

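arm_command:
  plan:
    - {"claw": 0, "tx": 0, "ty": 0, "tz": 0.025, "ax": 0, "ay": 0, "az": 0}
    - {"claw": 0, "tx": 0, "ty": 0, "tz": 0.025, "ax": 0, "ay": 0, "az": 0}
    - {"claw": 0, "tx": 0, "ty": 0, "tz": 0.012, "ax": 0, "ay": 0, "az": 0}
    - {"claw": 0, "tx": 0, "ty": 0, "tz": 0.004, "ax": 0, "ay": 0, "az": 0}
    - {"claw": 0, "tx": 0, "ty": 0, "tz": 0, "ax": 0, "ay": 0, "az": 0}
    - {"claw": 0, "tx": 0.01, "ty": 0, "tz": 0, "ax": 0, "ay": 0, "az": 0}
    - {"claw": 0, "tx": 0.01, "ty": 0, "tz": 0, "ax": 0, "ay": 0, "az": 0}
    - {"claw": 0, "tx": 0.01, "ty": 0, "tz": 0, "ax": 0, "ay": 0, "az": 0}
    - {"claw": 0, "tx": 0.01, "ty": 0, "tz": 0, "ax": 0, "ay": 0, "az": 0}
    - {"claw": 0, "tx": 0.01, "ty": 0, "tz": 0, "ax": 0, "ay": 0, "az": 0}

```text
clock: 22.92
tcp_pos: [0.5308, 0.0594, 0.1659]
orientation: [-3.139, 0.098, 0.004]
contact_force: [-7.4, 0.9, 3.8]
grip_width: 0.0854
gripper_force: 3.2
```

arm_command:
  plan:
    - {"claw": 0, "tx": 0.002, "ty": 0, "tz": 0, "ax": 0, "ay": 0, "az": 0}
    - {"claw": 0, "tx": 0.002, "ty": 0, "tz": 0, "ax": 0, "ay": 0, "az": 0}
    - {"claw": 0, "tx": 0.002, "ty": 0, "tz": 0, "ax": 0, "ay": 0, "az": 0}
    - {"claw": 0, "tx": 0.002, "ty": 0, "tz": 0, "ax": 0, "ay": 0, "az": 0}
    - {"claw": 0, "tx": 0, "ty": 0, "tz": 0, "ax": 0, "ay": 0, "az": 0}
    - {"claw": 0, "tx": 0, "ty": 0, "tz": 0, "ax": 0, "ay": 0, "az": 0}
    - {"claw": 0, "tx": 0, "ty": 0, "tz": 0, "ax": 0, "ay": 0, "az": 0}
    - {"claw": 0, "tx": 0, "ty": 0, "tz": 0, "ax": 0, "ay": 0, "az": 0}
    - {"claw": 0, "tx": 0, "ty": 0, "tz": 0, "ax": 0, "ay": 0, "az": 0}
    - {"claw": 0, "tx": 0, "ty": 0, "tz": 0, "ax": 0, "ay": 0, "az": 0}

```text
clock: 23.75
tcp_pos: [0.5386, 0.0589, 0.1656]
orientation: [3.14, -0.099, 0.0]
contact_force: [-2.7, 0.1, -1.0]
grip_width: 0.0855
gripper_force: 1.3
```

Run:
```python
from h import *
s=r.get_obs();print(s['tcp_pos'],F(s['tcp_pos']),s['contact_force'])
for c in('side','top','wrist'):
  shot(c,c+'9.png')
  for t in('square_tile','fence'): print(c,t,[(q,p,F(p)) for q,p in find(t,c,k=1)])
```

```text
[0.53864969 0.05893788 0.16563769] [-0.1547 -0.1987] [-2.70588937  0.05840302 -1.03598581]
side square_tile [(0.71, array([0.6135, 0.054 , 0.0012]), array([-0.0797, -0.1989]))]
side fence [(0.93, array([7.048e-01, 2.507e-01, 3.000e-04]), array([-0.0009,  0.0031]))]
top square_tile []
top fence [(0.95, array([ 0.7081,  0.2483, -0.0014]), array([0.0025, 0.001 ]))]
wrist square_tile [(0.59, array([ 6.192e-01,  5.180e-02, -1.000e-04]), array([-0.0738, -0.2007]))]
wrist fence [(0.71, array([0.6196, 0.0499, 0.0008]), array([-0.0733, -0.2026]))]
```

arm_command:
  plan:
    - {"claw": 0, "tx": 0.002, "ty": 0, "tz": 0, "ax": 0, "ay": 0, "az": 0}
    - {"claw": 0, "tx": 0.002, "ty": 0, "tz": 0, "ax": 0, "ay": 0, "az": 0}
    - {"claw": 0, "tx": 0, "ty": 0, "tz": 0, "ax": 0, "ay": 0, "az": 0}
    - {"claw": 0, "tx": 0, "ty": 0, "tz": 0, "ax": 0, "ay": 0, "az": 0}
    - {"claw": 0, "tx": 0, "ty": 0, "tz": 0, "ax": 0, "ay": 0, "az": 0}
    - {"claw": 0, "tx": 0, "ty": 0, "tz": 0, "ax": 0, "ay": 0, "az": 0}
    - {"claw": 0, "tx": 0, "ty": 0, "tz": 0, "ax": 0, "ay": 0, "az": 0}
    - {"claw": 0, "tx": 0, "ty": 0, "tz": 0, "ax": 0, "ay": 0, "az": 0}
    - {"claw": 0, "tx": 0, "ty": 0, "tz": 0, "ax": 0, "ay": 0, "az": 0}
    - {"claw": 0, "tx": 0, "ty": 0, "tz": 0, "ax": 0, "ay": 0, "az": 0}

```text
clock: 25.03
tcp_pos: [0.543, 0.0587, 0.1659]
orientation: [3.14, -0.099, 0.002]
contact_force: [0.1, -0.2, -0.4]
grip_width: 0.0854
gripper_force: 0.0
```

arm_command:
  plan:
    - {"claw": 0, "tx": 0.001, "ty": 0, "tz": 0, "ax": 0, "ay": 0, "az": 0}
    - {"claw": 0, "tx": 0.001, "ty": 0, "tz": 0, "ax": 0, "ay": 0, "az": 0}
    - {"claw": 0, "tx": 0, "ty": 0, "tz": 0, "ax": 0, "ay": 0, "az": 0}
    - {"claw": 0, "tx": 0, "ty": 0, "tz": 0, "ax": 0, "ay": 0, "az": 0}
    - {"claw": 0, "tx": 0, "ty": 0, "tz": 0, "ax": 0, "ay": 0, "az": 0}
    - {"claw": 0, "tx": 0, "ty": 0, "tz": 0, "ax": 0, "ay": 0, "az": 0}
    - {"claw": 0, "tx": 0, "ty": 0, "tz": 0, "ax": 0, "ay": 0, "az": 0}
    - {"claw": 0, "tx": 0, "ty": 0, "tz": 0, "ax": 0, "ay": 0, "az": 0}
    - {"claw": 0, "tx": 0, "ty": 0, "tz": 0, "ax": 0, "ay": 0, "az": 0}
    - {"claw": 0, "tx": 0, "ty": 0, "tz": 0, "ax": 0, "ay": 0, "az": 0}

```text
clock: 25.87
tcp_pos: [0.5437, 0.0585, 0.1655]
orientation: [-3.139, 0.099, 0.004]
contact_force: [-4.9, 0.9, 3.7]
grip_width: 0.0855
gripper_force: 2.6
```

arm_command:
  plan:
    - {"claw": 0, "tx": 0.001, "ty": 0, "tz": 0, "ax": 0, "ay": 0, "az": 0}
    - {"claw": 0, "tx": 0.001, "ty": 0, "tz": 0, "ax": 0, "ay": 0, "az": 0}
    - {"claw": 0, "tx": 0.001, "ty": 0, "tz": 0, "ax": 0, "ay": 0, "az": 0}
    - {"claw": 0, "tx": 0, "ty": 0, "tz": 0, "ax": 0, "ay": 0, "az": 0}
    - {"claw": 0, "tx": 0, "ty": 0, "tz": 0, "ax": 0, "ay": 0, "az": 0}
    - {"claw": 0, "tx": 0, "ty": 0, "tz": 0, "ax": 0, "ay": 0, "az": 0}
    - {"claw": 0, "tx": 0, "ty": 0, "tz": 0, "ax": 0, "ay": 0, "az": 0}
    - {"claw": 0, "tx": 0, "ty": 0, "tz": 0, "ax": 0, "ay": 0, "az": 0}
    - {"claw": 0, "tx": 0, "ty": 0, "tz": 0, "ax": 0, "ay": 0, "az": 0}
    - {"claw": 0, "tx": 0, "ty": 0, "tz": 0, "ax": 0, "ay": 0, "az": 0}

```text
clock: 26.7
tcp_pos: [0.545, 0.0583, 0.1651]
orientation: [-3.139, 0.099, 0.011]
contact_force: [-11.4, 1.5, 8.7]
grip_width: 0.0851
gripper_force: 5.7
```

Run:
```python
from h import *
s=r.get_obs();print(s['tcp_pos'],F(s['tcp_pos']),s['contact_force'])
shot('wrist','w10.png')
```

```text
[0.54502577 0.05825395 0.16506372] [-0.1483 -0.1989] [-11.39280852   1.52271177   8.70965232]
```

View pics/w10.png

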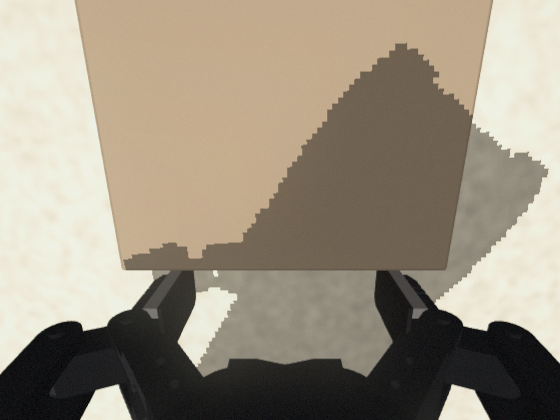

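arm_command:
  plan:
    - {"claw": 0, "tx": 0.001, "ty": 0, "tz": 0, "ax": 0, "ay": 0, "az": 0}
    - {"claw": 0, "tx": 0.001, "ty": 0, "tz": 0, "ax": 0, "ay": 0, "az": 0}
    - {"claw": 0, "tx": 0, "ty": 0, "tz": 0, "ax": 0, "ay": 0, "az": 0}
    - {"claw": 0, "tx": 0, "ty": 0, "tz": 0, "ax": 0, "ay": 0, "az": 0}
    - {"claw": 0, "tx": 0, "ty": 0, "tz": 0, "ax": 0, "ay": 0, "az": 0}
    - {"claw": 0, "tx": 0, "ty": 0, "tz": 0, "ax": 0, "ay": 0, "az": 0}
    - {"claw": 0, "tx": 0, "ty": 0, "tz": 0, "ax": 0, "ay": 0, "az": 0}
    - {"claw": 0, "tx": 0, "ty": 0, "tz": 0, "ax": 0, "ay": 0, "az": 0}
    - {"claw": 0, "tx": 0, "ty": 0, "tz": 0, "ax": 0, "ay": 0, "az": 0}
    - {"claw": 0, "tx": 0, "ty": 0, "tz": 0, "ax": 0, "ay": 0, "az": 0}

```text
clock: 27.58
tcp_pos: [0.5457, 0.0581, 0.1647]
orientation: [-3.138, 0.099, 0.017]
contact_force: [-16.5, 2.0, 11.6]
grip_width: 0.085
gripper_force: 8.2
```

arm_command:
  plan:
    - {"claw": 0, "tx": -0.006, "ty": 0, "tz": 0, "ax": 0, "ay": 0, "az": 0}
    - {"claw": 0, "tx": -0.02, "ty": 0, "tz": -0.01, "ax": 0, "ay": 0, "az": 0}
    - {"claw": 0, "tx": 0, "ty": 0, "tz": -0.04, "ax": 0, "ay": 0, "az": 0}
    - {"claw": 0, "tx": 0, "ty": 0, "tz": -0.04, "ax": 0, "ay": 0, "az": 0}
    - {"claw": 0, "tx": 0.0244, "ty": 0.028, "tz": 0, "ax": 0, "ay": 0, "az": 0}
    - {"claw": 0, "tx": 0.0244, "ty": 0.028, "tz": 0, "ax": 0, "ay": 0, "az": 0}
    - {"claw": 0, "tx": 0.0244, "ty": 0.028, "tz": 0, "ax": 0, "ay": 0, "az": 0}
    - {"claw": 0, "tx": 0.0244, "ty": 0.028, "tz": 0, "ax": 0, "ay": 0, "az": 0}
    - {"claw": 0, "tx": 0, "ty": 0, "tz": 0, "ax": 0, "ay": 0, "az": -7}
    - {"claw": 0, "tx": 0, "ty": 0, "tz": 0, "ax": 0, "ay": 0, "az": -7}

```text
clock: 28.42
tcp_pos: [0.6152, -0.061, 0.2561]
orientation: [3.125, 0.287, 0.003]
contact_force: [-0.4, 0.4, 0.2]
grip_width: 0.0855
gripper_force: 0.0
```

arm_command:
  plan:
    - {"claw": 0, "tx": 0, "ty": 0, "tz": 0, "ax": 0, "ay": 0, "az": -7}
    - {"claw": 0, "tx": 0, "ty": 0, "tz": 0, "ax": 0, "ay": 0, "az": -7}
    - {"claw": 0, "tx": 0, "ty": 0, "tz": 0, "ax": 0, "ay": 0, "az": -7}
    - {"claw": 0, "tx": 0, "ty": 0, "tz": 0, "ax": 0, "ay": 0, "az": -7}
    - {"claw": 0, "tx": 0, "ty": 0, "tz": 0, "ax": 0, "ay": 0, "az": -7}
    - {"claw": 0, "tx": 0, "ty": 0, "tz": 0, "ax": 0, "ay": 0, "az": -7}
    - {"claw": 0, "tx": 0, "ty": 0, "tz": 0, "ax": 0, "ay": 0, "az": -7}
    - {"claw": 0, "tx": 0, "ty": 0, "tz": 0, "ax": 0, "ay": 0, "az": -7}
    - {"claw": 0, "tx": 0, "ty": 0, "tz": 0, "ax": 0, "ay": 0, "az": -7}
    - {"claw": 0, "tx": 0, "ty": 0, "tz": 0, "ax": 0, "ay": 0, "az": -7}

```text
clock: 29.25
tcp_pos: [0.6144, -0.0582, 0.256]
orientation: [2.393, 2.033, 0.002]
contact_force: [0.6, 0.1, 0.3]
grip_width: 0.0853
gripper_force: 0.0
```

```bash
cat >> h.py <<'E'
def st():
    s=r.get_obs(); v=R.from_rotvec(s['orientation']).as_matrix()
    print('t',round(s['clock'],2),'F',F(s['tcp_pos']),'z',round(s['tcp_pos'][2],4),'headF',round(np.degrees(np.arctan2(v[1,1],v[0,1]))+3.6,2),'f',np.round(s['contact_force'],1))
E
python3 - <<'E'
from h import *
st()
im=shot('wrist','w11.png'); tiles(im,'wrist')
print([(q,p,F(p)) for q,p in find('square_tile','wrist',k=1)])
r.grab_frame('top');print([(q,p,F(p)) for q,p in find('square_tile','top',k=1)])
E
```

```text
t 29.25 F [-0.0717 -0.3109] z 0.256 headF -5.69 f [0.6 0.1 0.3]
rectF mm -70.0 -216.3 size 139 104 ang 0.2
[(0.75, array([0.6251, 0.0523, 0.0023]), array([-0.068 , -0.1999]))]
[(0.77, array([ 0.6218,  0.0534, -0.003 ]), array([-0.0713, -0.199 ]))]
```

arm_command:
  plan:
    - {"claw": 0, "tx": 0, "ty": -0.003, "tz": 0.03, "ax": 0, "ay": 0, "az": -5.8}
    - {"claw": 0, "tx": 0, "ty": 0, "tz": 0.035, "ax": 0, "ay": 0, "az": 0}
    - {"claw": 0, "tx": 0, "ty": 0, "tz": 0.02, "ax": 0, "ay": 0, "az": 0}
    - {"claw": 0, "tx": 0, "ty": 0, "tz": 0.005, "ax": 0, "ay": 0, "az": 0}
    - {"claw": 0, "tx": 0.01, "ty": 0, "tz": 0, "ax": 0, "ay": 0, "az": 0}
    - {"claw": 0, "tx": 0.016, "ty": 0, "tz": 0, "ax": 0, "ay": 0, "az": 0}
    - {"claw": 0, "tx": 0.016, "ty": 0, "tz": 0, "ax": 0, "ay": 0, "az": 0}
    - {"claw": 0, "tx": 0.016, "ty": 0, "tz": 0, "ax": 0, "ay": 0, "az": 0}
    - {"claw": 0, "tx": 0.016, "ty": 0, "tz": 0, "ax": 0, "ay": 0, "az": 0}
    - {"claw": 0, "tx": 0.016, "ty": 0, "tz": 0, "ax": 0, "ay": 0, "az": 0}

```text
clock: 30.28
tcp_pos: [0.6178, 0.0329, 0.1675]
orientation: [2.295, 2.142, 0.002]
contact_force: [-0.3, -2.5, -2.1]
grip_width: 0.0852
gripper_force: 1.2
```

arm_command:
  plan:
    - {"claw": 0, "tx": 0.014, "ty": 0, "tz": 0, "ax": 0, "ay": 0, "az": 0}
    - {"claw": 0, "tx": 0.014, "ty": 0, "tz": 0, "ax": 0, "ay": 0, "az": 0}
    - {"claw": 0, "tx": 0.012, "ty": 0, "tz": 0, "ax": 0, "ay": 0, "az": 0}
    - {"claw": 0, "tx": 0.01, "ty": 0, "tz": 0, "ax": 0, "ay": 0, "az": 0}
    - {"claw": 0, "tx": 0.006, "ty": 0, "tz": 0, "ax": 0, "ay": 0, "az": 0}
    - {"claw": 0, "tx": 0.003, "ty": 0, "tz": 0, "ax": 0, "ay": 0, "az": 0}
    - {"claw": 0, "tx": 0.002, "ty": 0, "tz": 0, "ax": 0, "ay": 0, "az": 0}
    - {"claw": 0, "tx": 0, "ty": 0, "tz": 0, "ax": 0, "ay": 0, "az": 0}
    - {"claw": 0, "tx": 0, "ty": 0, "tz": 0, "ax": 0, "ay": 0, "az": 0}
    - {"claw": 0, "tx": 0, "ty": 0, "tz": 0, "ax": 0, "ay": 0, "az": 0}

```text
clock: 31.12
tcp_pos: [0.6215, 0.0927, 0.1662]
orientation: [2.294, 2.144, 0.001]
contact_force: [0.8, -4.1, 3.0]
grip_width: 0.0851
gripper_force: 2.1
```

```bash
python3 -c "
from h import *
st()"
```

```text
t 31.12 F [-0.0741 -0.1598] z 0.1662 headF -0.27 f [ 0.8 -4.1  3. ]
```

arm_command:
  plan:
    - {"claw": 0, "tx": 0.002, "ty": 0, "tz": 0, "ax": 0, "ay": 0, "az": 0}
    - {"claw": 0, "tx": 0.002, "ty": 0, "tz": 0, "ax": 0, "ay": 0, "az": 0}
    - {"claw": 0, "tx": 0.002, "ty": 0, "tz": 0, "ax": 0, "ay": 0, "az": 0}
    - {"claw": 0, "tx": 0.002, "ty": 0, "tz": 0, "ax": 0, "ay": 0, "az": 0}
    - {"claw": 0, "tx": 0.001, "ty": 0, "tz": 0, "ax": 0, "ay": 0, "az": 0}
    - {"claw": 0, "tx": 0.001, "ty": 0, "tz": 0, "ax": 0, "ay": 0, "az": 0}
    - {"claw": 0, "tx": 0, "ty": 0, "tz": 0, "ax": 0, "ay": 0, "az": 0}
    - {"claw": 0, "tx": 0, "ty": 0, "tz": 0, "ax": 0, "ay": 0, "az": 0}
    - {"claw": 0, "tx": 0, "ty": 0, "tz": 0, "ax": 0, "ay": 0, "az": 0}
    - {"claw": 0, "tx": 0, "ty": 0, "tz": 0, "ax": 0, "ay": 0, "az": 0}

```text
clock: 31.95
tcp_pos: [0.6219, 0.1019, 0.166]
orientation: [2.295, 2.144, -0.001]
contact_force: [-0.2, -5.1, 5.0]
grip_width: 0.0854
gripper_force: 3.1
```

arm_command:
  plan:
    - {"claw": 0, "tx": 0.001, "ty": 0, "tz": 0, "ax": 0, "ay": 0, "az": 0}
    - {"claw": 0, "tx": 0.001, "ty": 0, "tz": 0, "ax": 0, "ay": 0, "az": 0}
    - {"claw": 0, "tx": 0, "ty": 0, "tz": 0, "ax": 0, "ay": 0, "az": 0}
    - {"claw": 0, "tx": 0, "ty": 0, "tz": 0, "ax": 0, "ay": 0, "az": 0}
    - {"claw": 0, "tx": 0, "ty": 0, "tz": 0, "ax": 0, "ay": 0, "az": 0}
    - {"claw": 0, "tx": 0, "ty": 0, "tz": 0, "ax": 0, "ay": 0, "az": 0}
    - {"claw": 0, "tx": 0, "ty": 0, "tz": 0, "ax": 0, "ay": 0, "az": 0}
    - {"claw": 0, "tx": 0, "ty": 0, "tz": 0, "ax": 0, "ay": 0, "az": 0}
    - {"claw": 0, "tx": 0, "ty": 0, "tz": 0, "ax": 0, "ay": 0, "az": 0}
    - {"claw": 0, "tx": 0, "ty": 0, "tz": 0, "ax": 0, "ay": 0, "az": 0}

```text
clock: 32.78
tcp_pos: [0.6219, 0.1022, 0.166]
orientation: [2.295, 2.142, -0.003]
contact_force: [-1.0, -10.3, 4.4]
grip_width: 0.0856
gripper_force: 5.0
```

```bash
python3 -c "
from h import *
st()"
```

```text
t 32.78 F [-0.0743 -0.1502] z 0.166 headF -0.34 f [ -1.  -10.3   4.4]
```

arm_command:
  plan:
    - {"claw": 0, "tx": -0.01, "ty": 0, "tz": 0, "ax": 0, "ay": 0, "az": 0}
    - {"claw": 0, "tx": -0.02, "ty": 0, "tz": 0, "ax": 0, "ay": 0, "az": 0}
    - {"claw": 0, "tx": -0.025, "ty": 0, "tz": -0.03, "ax": 0, "ay": 0, "az": 0}
    - {"claw": 0, "tx": -0.025, "ty": 0, "tz": -0.03, "ax": 0, "ay": 0, "az": 0}
    - {"claw": 0, "tx": -0.025, "ty": 0, "tz": -0.03, "ax": 0, "ay": 0, "az": 0}
    - {"claw": 0, "tx": -0.025, "ty": 0, "tz": -0.03, "ax": 0, "ay": 0, "az": 0}
    - {"claw": 0, "tx": -0.04, "ty": -0.0065, "tz": 0, "ax": 0, "ay": 0, "az": 0}
    - {"claw": 0, "tx": -0.04, "ty": -0.0065, "tz": 0, "ax": 0, "ay": 0, "az": 0}
    - {"claw": 0, "tx": -0.04, "ty": -0.0065, "tz": 0, "ax": 0, "ay": 0, "az": 0}
    - {"claw": 0, "tx": -0.04, "ty": -0.0065, "tz": 0, "ax": 0, "ay": 0, "az": 0}

```text
clock: 33.62
tcp_pos: [0.5762, -0.1828, 0.2856]
orientation: [-2.291, -2.147, -0.003]
contact_force: [1.1, -1.1, 0.2]
grip_width: 0.0855
gripper_force: 0.0
```

Run:
```python
from h import *
st()
for c in ('top','side'):
  shot(c,c+'12.png')
  for t in('square_tile','oblong_tile','squeeze_bottle','jar','pail_handle'): print(c,t,[(q,p,F(p)) for q,p in find(t,c,k=1)])
im=shot('wrist','w12.png'); tiles(im,'wrist')
```

```text
t 33.62 F [-0.102  -0.4376] z 0.2856 headF -0.1 f [ 1.1 -1.1  0.2]
top square_tile [(0.83, array([ 0.63  ,  0.1807, -0.0014]), array([-0.0712, -0.0714]))]
top oblong_tile [(0.92, array([ 0.5005, -0.3571, -0.0034]), array([-0.1666, -0.6163]))]
top squeeze_bottle [(0.88, array([ 5.016e-01, -5.336e-01, -5.000e-04]), array([-0.1545, -0.7924]))]
top jar [(0.7, array([0.4486, 0.3995, 0.001 ]), array([-0.2659,  0.1356]))]
top pail_handle [(0.89, array([0.4512, 0.4016, 0.213 ]), array([-0.2635,  0.1378]))]
side square_tile [(0.72, array([0.6302, 0.1823, 0.0011]), array([-0.0711, -0.0698]))]
side oblong_tile [(0.71, array([ 0.5081, -0.3578, -0.0009]), array([-0.159 , -0.6165]))]
side squeeze_bottle [(0.78, array([ 0.5021, -0.5334, -0.0019]), array([-0.154 , -0.7921]))]
side jar [(0.92, array([ 0.6051, -0.5172,  0.0017]), array([-0.0522, -0.7695]))]
side pail_handle [(0.71, array([0.4515, 0.4017, 0.2144]), array([-0.2632,  0.1379]))]
```

arm_command:
  plan:
    - {"claw": 0, "tx": -0.0363, "ty": -0.008, "tz": 0, "ax": 0, "ay": 0, "az": 0}
    - {"claw": 0, "tx": -0.0363, "ty": -0.008, "tz": 0, "ax": 0, "ay": 0, "az": 0}
    - {"claw": 0, "tx": -0.0363, "ty": -0.008, "tz": 0, "ax": 0, "ay": 0, "az": 0}
    - {"claw": 0, "tx": -0.0363, "ty": -0.008, "tz": 0, "ax": 0, "ay": 0, "az": 0}
    - {"claw": 0, "tx": -0.0363, "ty": -0.008, "tz": 0, "ax": 0, "ay": 0, "az": 0}
    - {"claw": 0, "tx": -0.0363, "ty": -0.008, "tz": 0, "ax": 0, "ay": 0, "az": 0}
    - {"claw": 0, "tx": -0.0363, "ty": -0.008, "tz": 0, "ax": 0, "ay": 0, "az": 0}
    - {"claw": 0, "tx": 0, "ty": 0, "tz": 0, "ax": 0, "ay": 0, "az": 0}
    - {"claw": 0, "tx": 0, "ty": 0, "tz": 0, "ax": 0, "ay": 0, "az": 0}
    - {"claw": 0, "tx": 0, "ty": 0, "tz": 0, "ax": 0, "ay": 0, "az": 0}

```text
clock: 35.1
tcp_pos: [0.5042, -0.4318, 0.2854]
orientation: [-2.293, -2.146, -0.001]
contact_force: [0.5, 1.2, 0.7]
grip_width: 0.0853
gripper_force: 0.0
```

Run:
```python
from h import *
st()
im=shot('wrist','w13.png'); tiles(im,'wrist')
```

```text
t 35.1 F [-0.1583 -0.6906] z 0.2854 headF -0.21 f [0.5 1.2 0.7]
rectF mm -164.0 -613.7 size 139 99 ang 7.9
```

arm_command:
  plan:
    - {"claw": 0, "tx": -0.001, "ty": -0.004, "tz": 0.035, "ax": 0, "ay": 0, "az": 0}
    - {"claw": 0, "tx": 0, "ty": 0, "tz": 0.035, "ax": 0, "ay": 0, "az": 0}
    - {"claw": 0, "tx": 0, "ty": 0, "tz": 0.03, "ax": 0, "ay": 0, "az": 0}
    - {"claw": 0, "tx": 0, "ty": 0, "tz": 0.014, "ax": 0, "ay": 0, "az": 0}
    - {"claw": 0, "tx": 0, "ty": 0, "tz": 0.005, "ax": 0, "ay": 0, "az": 0}
    - {"claw": 0, "tx": 0.005, "ty": 0, "tz": 0, "ax": 0, "ay": 0, "az": 0}
    - {"claw": 0, "tx": 0.01, "ty": 0, "tz": 0, "ax": 0, "ay": 0, "az": 0}
    - {"claw": 0, "tx": 0.01, "ty": 0, "tz": 0, "ax": 0, "ay": 0, "az": 0}
    - {"claw": 0, "tx": 0.012, "ty": 0, "tz": 0, "ax": 0, "ay": 0, "az": 0}
    - {"claw": 0, "tx": 0.014, "ty": 0, "tz": 0, "ax": 0, "ay": 0, "az": 0}

```text
clock: 35.98
tcp_pos: [0.5037, -0.382, 0.1684]
orientation: [2.292, 2.143, 0.0]
contact_force: [-0.6, -3.9, 2.5]
grip_width: 0.0853
gripper_force: 2.1
```

arm_command:
  plan:
    - {"claw": 0, "tx": 0.017, "ty": 0, "tz": 0, "ax": 0, "ay": 0, "az": 0}
    - {"claw": 0, "tx": 0.017, "ty": 0, "tz": 0, "ax": 0, "ay": 0, "az": 0}
    - {"claw": 0, "tx": 0.017, "ty": 0, "tz": 0, "ax": 0, "ay": 0, "az": 0}
    - {"claw": 0, "tx": 0.017, "ty": 0, "tz": 0, "ax": 0, "ay": 0, "az": 0}
    - {"claw": 0, "tx": 0.017, "ty": 0, "tz": 0, "ax": 0, "ay": 0, "az": 0}
    - {"claw": 0, "tx": 0.017, "ty": 0, "tz": 0, "ax": 0, "ay": 0, "az": 0}
    - {"claw": 0, "tx": 0.017, "ty": 0, "tz": 0, "ax": 0, "ay": 0, "az": 0}
    - {"claw": 0, "tx": 0.017, "ty": 0, "tz": 0, "ax": 0, "ay": 0, "az": 0}
    - {"claw": 0, "tx": 0.017, "ty": 0, "tz": 0, "ax": 0, "ay": 0, "az": 0}
    - {"claw": 0, "tx": 0.017, "ty": 0, "tz": 0, "ax": 0, "ay": 0, "az": 0}

```text
clock: 36.82
tcp_pos: [0.5149, -0.2116, 0.168]
orientation: [2.292, 2.144, 0.002]
contact_force: [-1.1, -4.5, 3.0]
grip_width: 0.0854
gripper_force: 2.0
```

arm_command:
  plan:
    - {"claw": 0, "tx": 0.017, "ty": 0, "tz": 0, "ax": 0, "ay": 0, "az": 0}
    - {"claw": 0, "tx": 0.017, "ty": 0, "tz": 0, "ax": 0, "ay": 0, "az": 0}
    - {"claw": 0, "tx": 0.017, "ty": 0, "tz": 0, "ax": 0, "ay": 0, "az": 0}
    - {"claw": 0, "tx": 0.015, "ty": 0, "tz": 0, "ax": 0, "ay": 0, "az": 0}
    - {"claw": 0, "tx": 0.012, "ty": 0, "tz": 0, "ax": 0, "ay": 0, "az": 0}
    - {"claw": 0, "tx": 0.008, "ty": 0, "tz": 0, "ax": 0, "ay": 0, "az": 0}
    - {"claw": 0, "tx": 0.004, "ty": 0, "tz": 0, "ax": 0, "ay": 0, "az": 0}
    - {"claw": 0, "tx": 0, "ty": 0, "tz": 0, "ax": 0, "ay": 0, "az": 0}
    - {"claw": 0, "tx": -0.01, "ty": 0, "tz": 0, "ax": 0, "ay": 0, "az": 0}
    - {"claw": 0, "tx": -0.02, "ty": 0, "tz": -0.01, "ax": 0, "ay": 0, "az": 0}

```text
clock: 37.65
tcp_pos: [0.5181, -0.1507, 0.1751]
orientation: [-2.286, -2.148, 0.001]
contact_force: [-0.3, 0.5, -0.6]
grip_width: 0.0852
gripper_force: 0.0
```

Run:
```python
from h import *
st()
for c in('top','side'):
  r.grab_frame(c);print([(q,p,F(p)) for q,p in find('oblong_tile',c,k=1)])
```

```text
t 37.65 F [-0.162  -0.4092] z 0.1751 headF 0.03 f [-0.3  0.5 -0.6]
[(0.75, array([ 5.28e-01, -6.22e-02,  5.00e-04]), array([-0.1577, -0.3202]))]
[(0.77, array([ 0.5303, -0.0606, -0.0007]), array([-0.1555, -0.3185]))]
```

arm_command:
  plan:
    - {"claw": 0.3, "tx": 0, "ty": 0, "tz": -0.04, "ax": 0, "ay": 0, "az": 0}
    - {"claw": 0.3, "tx": 0, "ty": 0, "tz": -0.04, "ax": 0, "ay": 0, "az": 0}
    - {"claw": 0.3, "tx": 0.03, "ty": -0.028, "tz": 0, "ax": 0, "ay": 0, "az": 0}
    - {"claw": 0.3, "tx": 0.03, "ty": -0.028, "tz": 0, "ax": 0, "ay": 0, "az": 0}
    - {"claw": 0.3, "tx": 0.03, "ty": -0.028, "tz": 0, "ax": 0, "ay": 0, "az": 0}
    - {"claw": 0.3, "tx": 0, "ty": 0, "tz": 0, "ax": 0, "ay": 0, "az": 7}
    - {"claw": 0.3, "tx": 0, "ty": 0, "tz": 0, "ax": 0, "ay": 0, "az": 7}
    - {"claw": 0.3, "tx": 0, "ty": 0, "tz": 0, "ax": 0, "ay": 0, "az": 7}
    - {"claw": 0.3, "tx": 0, "ty": 0, "tz": 0, "ax": 0, "ay": 0, "az": 7}
    - {"claw": 0.3, "tx": 0, "ty": 0, "tz": 0, "ax": 0, "ay": 0, "az": 7}

```text
clock: 38.68
tcp_pos: [0.4404, -0.0568, 0.2564]
orientation: [-2.836, -1.349, 0.001]
contact_force: [0.4, -0.5, 0.1]
grip_width: 0.0599
gripper_force: 0.0
```

arm_command:
  plan:
    - {"claw": 0.3, "tx": 0, "ty": 0, "tz": 0, "ax": 0, "ay": 0, "az": 7}
    - {"claw": 0.3, "tx": 0, "ty": 0, "tz": 0, "ax": 0, "ay": 0, "az": 7}
    - {"claw": 0.3, "tx": 0, "ty": 0, "tz": 0, "ax": 0, "ay": 0, "az": 7}
    - {"claw": 0.3, "tx": 0, "ty": 0, "tz": 0, "ax": 0, "ay": 0, "az": 7}
    - {"claw": 0.3, "tx": 0, "ty": 0, "tz": 0, "ax": 0, "ay": 0, "az": 7}
    - {"claw": 0.3, "tx": 0, "ty": 0, "tz": 0, "ax": 0, "ay": 0, "az": 7}
    - {"claw": 0.3, "tx": 0, "ty": 0, "tz": 0, "ax": 0, "ay": 0, "az": 7}
    - {"claw": 0.3, "tx": 0, "ty": 0, "tz": 0, "ax": 0, "ay": 0, "az": 6}
    - {"claw": 0.3, "tx": 0, "ty": 0, "tz": 0, "ax": 0, "ay": 0, "az": 0}
    - {"claw": 0.3, "tx": 0, "ty": 0, "tz": 0, "ax": 0, "ay": 0, "az": 0}

```text
clock: 39.52
tcp_pos: [0.4405, -0.057, 0.2563]
orientation: [3.139, -0.099, -0.002]
contact_force: [0.0, 0.1, -0.6]
grip_width: 0.0599
gripper_force: 0.0
```

Run:
```python
from h import *
st()
im=shot('wrist','w14.png'); tiles(im,'wrist')
for c in('top','side','wrist'):
  r.grab_frame(c);print([(q,p,F(p)) for q,p in find('oblong_tile',c,k=1)])
```

```text
t 39.52 F [-0.2453 -0.3206] z 0.2563 headF -90.01 f [ 0.   0.1 -0.6]
rectF mm -166.9 -318.1 size 99 121 ang 90.0
[(0.7, array([ 0.5248, -0.0615, -0.0039]), array([-0.1609, -0.3197]))]
[(0.79, array([ 0.5293, -0.0614, -0.0031]), array([-0.1565, -0.3194]))]
[(0.96, array([ 5.234e-01, -6.350e-02, -5.000e-04]), array([-0.1622, -0.3218]))]
```

arm_command:
  plan:
    - {"claw": 0.3, "tx": -0.003, "ty": -0.002, "tz": 0.03, "ax": 0, "ay": 0, "az": 0}
    - {"claw": 0.3, "tx": 0, "ty": 0, "tz": 0.03, "ax": 0, "ay": 0, "az": 0}
    - {"claw": 0.3, "tx": 0, "ty": 0, "tz": 0.015, "ax": 0, "ay": 0, "az": 0}
    - {"claw": 0.3, "tx": 0, "ty": 0, "tz": 0.006, "ax": 0, "ay": 0, "az": 0}
    - {"claw": 0.3, "tx": 0, "ty": 0, "tz": 0.001, "ax": 0, "ay": 0, "az": 0}
    - {"claw": 0.3, "tx": 0.01, "ty": 0, "tz": 0, "ax": 0, "ay": 0, "az": 0}
    - {"claw": 0.3, "tx": 0.01, "ty": 0, "tz": 0, "ax": 0, "ay": 0, "az": 0}
    - {"claw": 0.3, "tx": 0.01, "ty": 0, "tz": 0, "ax": 0, "ay": 0, "az": 0}
    - {"claw": 0.3, "tx": 0.01, "ty": 0, "tz": 0, "ax": 0, "ay": 0, "az": 0}
    - {"claw": 0.3, "tx": 0.01, "ty": 0, "tz": 0, "ax": 0, "ay": 0, "az": 0}

```text
clock: 40.7
tcp_pos: [0.4888, -0.0584, 0.1752]
orientation: [-3.14, 0.104, 0.0]
contact_force: [-3.7, 0.7, 3.0]
grip_width: 0.0599
gripper_force: 2.1
```

arm_command:
  plan:
    - {"claw": 0.3, "tx": 0.01, "ty": 0, "tz": 0, "ax": 0, "ay": 0, "az": 0}
    - {"claw": 0.3, "tx": 0.01, "ty": 0, "tz": 0, "ax": 0, "ay": 0, "az": 0}
    - {"claw": 0.3, "tx": 0.008, "ty": 0, "tz": 0, "ax": 0, "ay": 0, "az": 0}
    - {"claw": 0.3, "tx": 0.006, "ty": 0, "tz": 0, "ax": 0, "ay": 0, "az": 0}
    - {"claw": 0.3, "tx": 0.004, "ty": 0, "tz": 0, "ax": 0, "ay": 0, "az": 0}
    - {"claw": 0.3, "tx": 0.002, "ty": 0, "tz": 0, "ax": 0, "ay": 0, "az": 0}
    - {"claw": 0.3, "tx": 0, "ty": 0, "tz": 0, "ax": 0, "ay": 0, "az": 0}
    - {"claw": 0.3, "tx": 0, "ty": 0, "tz": 0, "ax": 0, "ay": 0, "az": 0}
    - {"claw": 0.3, "tx": 0, "ty": 0, "tz": 0, "ax": 0, "ay": 0, "az": 0}
    - {"claw": 0.3, "tx": 0, "ty": 0, "tz": 0, "ax": 0, "ay": 0, "az": 0}

```text
clock: 41.53
tcp_pos: [0.5278, -0.0611, 0.1748]
orientation: [3.14, -0.105, 0.001]
contact_force: [-0.1, -0.3, -0.1]
grip_width: 0.0596
gripper_force: 0.0
```

```bash
python3 -c "
from h import *
st()"
```

```text
t 41.53 F [-0.1579 -0.3191] z 0.1748 headF -90.21 f [-0.1 -0.3 -0.1]
```

arm_command:
  plan:
    - {"claw": 0.3, "tx": 0.002, "ty": 0, "tz": 0, "ax": 0, "ay": 0, "az": 0}
    - {"claw": 0.3, "tx": 0.002, "ty": 0, "tz": 0, "ax": 0, "ay": 0, "az": 0}
    - {"claw": 0.3, "tx": 0.002, "ty": 0, "tz": 0, "ax": 0, "ay": 0, "az": 0}
    - {"claw": 0.3, "tx": 0.002, "ty": 0, "tz": 0, "ax": 0, "ay": 0, "az": 0}
    - {"claw": 0.3, "tx": 0.001, "ty": 0, "tz": 0, "ax": 0, "ay": 0, "az": 0}
    - {"claw": 0.3, "tx": 0.001, "ty": 0, "tz": 0, "ax": 0, "ay": 0, "az": 0}
    - {"claw": 0.3, "tx": 0, "ty": 0, "tz": 0, "ax": 0, "ay": 0, "az": 0}
    - {"claw": 0.3, "tx": 0, "ty": 0, "tz": 0, "ax": 0, "ay": 0, "az": 0}
    - {"claw": 0.3, "tx": 0, "ty": 0, "tz": 0, "ax": 0, "ay": 0, "az": 0}
    - {"claw": 0.3, "tx": 0, "ty": 0, "tz": 0, "ax": 0, "ay": 0, "az": 0}

```text
clock: 42.37
tcp_pos: [0.5365, -0.0618, 0.1744]
orientation: [-3.139, 0.105, 0.005]
contact_force: [-7.8, 0.9, 4.4]
grip_width: 0.06
gripper_force: 3.7
```

arm_command:
  plan:
    - {"claw": 0.3, "tx": 0.001, "ty": 0, "tz": 0, "ax": 0, "ay": 0, "az": 0}
    - {"claw": 0.3, "tx": 0.001, "ty": 0, "tz": 0, "ax": 0, "ay": 0, "az": 0}
    - {"claw": 0.3, "tx": 0.001, "ty": 0, "tz": 0, "ax": 0, "ay": 0, "az": 0}
    - {"claw": 0.3, "tx": 0, "ty": 0, "tz": 0, "ax": 0, "ay": 0, "az": 0}
    - {"claw": 0.3, "tx": 0, "ty": 0, "tz": 0, "ax": 0, "ay": 0, "az": 0}
    - {"claw": 0.3, "tx": 0, "ty": 0, "tz": 0, "ax": 0, "ay": 0, "az": 0}
    - {"claw": 0.3, "tx": 0, "ty": 0, "tz": 0, "ax": 0, "ay": 0, "az": 0}
    - {"claw": 0.3, "tx": 0, "ty": 0, "tz": 0, "ax": 0, "ay": 0, "az": 0}
    - {"claw": 0.3, "tx": 0, "ty": 0, "tz": 0, "ax": 0, "ay": 0, "az": 0}
    - {"claw": 0.3, "tx": 0, "ty": 0, "tz": 0, "ax": 0, "ay": 0, "az": 0}

```text
clock: 43.2
tcp_pos: [0.5373, -0.0621, 0.174]
orientation: [-3.138, 0.106, 0.013]
contact_force: [-15.1, 0.7, 10.3]
grip_width: 0.0599
gripper_force: 7.4
```

```bash
python3 -c "
from h import *
st()"
```

```text
t 43.2 F [-0.1484 -0.3196] z 0.174 headF -90.26 f [-15.1   0.7  10.3]
```

arm_command:
  plan:
    - {"claw": 0.3, "tx": -0.006, "ty": 0, "tz": 0, "ax": 0, "ay": 0, "az": 0}
    - {"claw": 0.3, "tx": -0.02, "ty": 0, "tz": -0.01, "ax": 0, "ay": 0, "az": 0}
    - {"claw": 0.3, "tx": 0, "ty": 0, "tz": -0.04, "ax": 0, "ay": 0, "az": 0}
    - {"claw": 0.3, "tx": 0, "ty": 0, "tz": -0.04, "ax": 0, "ay": 0, "az": 0}
    - {"claw": 0.3, "tx": 0.033, "ty": 0.0284, "tz": 0, "ax": 0, "ay": 0, "az": 0}
    - {"claw": 0.3, "tx": 0.033, "ty": 0.0284, "tz": 0, "ax": 0, "ay": 0, "az": 0}
    - {"claw": 0.3, "tx": 0.033, "ty": 0.0284, "tz": 0, "ax": 0, "ay": 0, "az": 0}
    - {"claw": 0, "tx": 0, "ty": 0, "tz": 0, "ax": 0, "ay": 0, "az": -7}
    - {"claw": 0, "tx": 0, "ty": 0, "tz": 0, "ax": 0, "ay": 0, "az": -7}
    - {"claw": 0, "tx": 0, "ty": 0, "tz": 0, "ax": 0, "ay": 0, "az": -7}

```text
clock: 44.03
tcp_pos: [0.6049, -0.1487, 0.2648]
orientation: [3.103, 0.477, 0.003]
contact_force: [-0.2, 0.8, -0.6]
grip_width: 0.0854
gripper_force: 0.0
```

arm_command:
  plan:
    - {"claw": 0, "tx": 0, "ty": 0, "tz": 0, "ax": 0, "ay": 0, "az": -7}
    - {"claw": 0, "tx": 0, "ty": 0, "tz": 0, "ax": 0, "ay": 0, "az": -7}
    - {"claw": 0, "tx": 0, "ty": 0, "tz": 0, "ax": 0, "ay": 0, "az": -7}
    - {"claw": 0, "tx": 0, "ty": 0, "tz": 0, "ax": 0, "ay": 0, "az": -7}
    - {"claw": 0, "tx": 0, "ty": 0, "tz": 0, "ax": 0, "ay": 0, "az": -7}
    - {"claw": 0, "tx": 0, "ty": 0, "tz": 0, "ax": 0, "ay": 0, "az": -7}
    - {"claw": 0, "tx": 0, "ty": 0, "tz": 0, "ax": 0, "ay": 0, "az": -7}
    - {"claw": 0, "tx": 0, "ty": 0, "tz": 0, "ax": 0, "ay": 0, "az": -7}
    - {"claw": 0, "tx": 0, "ty": 0, "tz": 0, "ax": 0, "ay": 0, "az": -7}
    - {"claw": 0, "tx": 0, "ty": 0, "tz": 0, "ax": 0, "ay": 0, "az": -6}

```text
clock: 44.87
tcp_pos: [0.6046, -0.148, 0.2651]
orientation: [2.286, 2.151, 0.003]
contact_force: [-0.1, -0.5, 0.8]
grip_width: 0.0855
gripper_force: 0.0
```

Run:
```python
from h import *
st()
im=shot('wrist','w15.png'); tiles(im,'wrist')
for c in('top','wrist'):
  r.grab_frame(c);print([(q,p,F(p)) for q,p in find('oblong_tile',c,k=1)])
```

```text
t 44.87 F [-0.0759 -0.4011] z 0.2651 headF 0.12 f [-0.1 -0.5  0.8]
rectF mm -70.3 -318.7 size 140 99 ang 0.3
[(0.65, array([ 0.6147, -0.0648, -0.0014]), array([-0.071 , -0.3174]))]
[(0.81, array([ 0.6138, -0.0676,  0.0032]), array([-0.0717, -0.3202]))]
```

arm_command:
  plan:
    - {"claw": 0, "tx": 0, "ty": 0, "tz": 0.035, "ax": 0, "ay": 0, "az": 0}
    - {"claw": 0, "tx": 0, "ty": 0, "tz": 0.035, "ax": 0, "ay": 0, "az": 0}
    - {"claw": 0, "tx": 0, "ty": 0, "tz": 0.02, "ax": 0, "ay": 0, "az": 0}
    - {"claw": 0, "tx": 0, "ty": 0, "tz": 0.008, "ax": 0, "ay": 0, "az": 0}
    - {"claw": 0, "tx": 0.01, "ty": 0, "tz": 0, "ax": 0, "ay": 0, "az": 0}
    - {"claw": 0, "tx": 0.014, "ty": 0, "tz": 0, "ax": 0, "ay": 0, "az": 0}
    - {"claw": 0, "tx": 0.016, "ty": 0, "tz": 0, "ax": 0, "ay": 0, "az": 0}
    - {"claw": 0, "tx": 0.016, "ty": 0, "tz": 0, "ax": 0, "ay": 0, "az": 0}
    - {"claw": 0, "tx": 0.016, "ty": 0, "tz": 0, "ax": 0, "ay": 0, "az": 0}
    - {"claw": 0, "tx": 0.016, "ty": 0, "tz": 0, "ax": 0, "ay": 0, "az": 0}

```text
clock: 45.95
tcp_pos: [0.6104, -0.0582, 0.1686]
orientation: [2.293, 2.145, 0.003]
contact_force: [-0.0, -1.8, -0.7]
grip_width: 0.0851
gripper_force: 0.8
```

arm_command:
  plan:
    - {"claw": 0, "tx": 0.015, "ty": 0, "tz": 0, "ax": 0, "ay": 0, "az": 0}
    - {"claw": 0, "tx": 0.013, "ty": 0, "tz": 0, "ax": 0, "ay": 0, "az": 0}
    - {"claw": 0, "tx": 0.01, "ty": 0, "tz": 0, "ax": 0, "ay": 0, "az": 0}
    - {"claw": 0, "tx": 0.006, "ty": 0, "tz": 0, "ax": 0, "ay": 0, "az": 0}
    - {"claw": 0, "tx": 0.004, "ty": 0, "tz": 0, "ax": 0, "ay": 0, "az": 0}
    - {"claw": 0, "tx": 0.002, "ty": 0, "tz": 0, "ax": 0, "ay": 0, "az": 0}
    - {"claw": 0, "tx": 0.002, "ty": 0, "tz": 0, "ax": 0, "ay": 0, "az": 0}
    - {"claw": 0, "tx": 0, "ty": 0, "tz": 0, "ax": 0, "ay": 0, "az": 0}
    - {"claw": 0, "tx": 0, "ty": 0, "tz": 0, "ax": 0, "ay": 0, "az": 0}
    - {"claw": 0, "tx": 0, "ty": 0, "tz": 0, "ax": 0, "ay": 0, "az": 0}

```text
clock: 46.78
tcp_pos: [0.6132, -0.0087, 0.1667]
orientation: [2.295, 2.145, 0.0]
contact_force: [0.3, -2.4, 1.4]
grip_width: 0.0852
gripper_force: 1.5
```

```bash
python3 -c "
from h import *
st()"
```

```text
t 46.78 F [-0.0761 -0.2615] z 0.1667 headF -0.26 f [ 0.3 -2.4  1.4]
```

arm_command:
  plan:
    - {"claw": 0, "tx": 0.002, "ty": 0, "tz": 0, "ax": 0, "ay": 0, "az": 0}
    - {"claw": 0, "tx": 0.002, "ty": 0, "tz": 0, "ax": 0, "ay": 0, "az": 0}
    - {"claw": 0, "tx": 0.002, "ty": 0, "tz": 0, "ax": 0, "ay": 0, "az": 0}
    - {"claw": 0, "tx": 0.002, "ty": 0, "tz": 0, "ax": 0, "ay": 0, "az": 0}
    - {"claw": 0, "tx": 0.002, "ty": 0, "tz": 0, "ax": 0, "ay": 0, "az": 0}
    - {"claw": 0, "tx": 0.001, "ty": 0, "tz": 0, "ax": 0, "ay": 0, "az": 0}
    - {"claw": 0, "tx": 0.001, "ty": 0, "tz": 0, "ax": 0, "ay": 0, "az": 0}
    - {"claw": 0, "tx": 0, "ty": 0, "tz": 0, "ax": 0, "ay": 0, "az": 0}
    - {"claw": 0, "tx": 0, "ty": 0, "tz": 0, "ax": 0, "ay": 0, "az": 0}
    - {"claw": 0, "tx": 0, "ty": 0, "tz": 0, "ax": 0, "ay": 0, "az": 0}

```text
clock: 47.62
tcp_pos: [0.6136, 0.0024, 0.1666]
orientation: [2.294, 2.144, -0.003]
contact_force: [-1.2, -7.1, 2.6]
grip_width: 0.0855
gripper_force: 3.7
```

arm_command:
  plan:
    - {"claw": 0, "tx": 0.001, "ty": 0, "tz": 0, "ax": 0, "ay": 0, "az": 0}
    - {"claw": 0, "tx": 0.001, "ty": 0, "tz": 0, "ax": 0, "ay": 0, "az": 0}
    - {"claw": 0, "tx": 0, "ty": 0, "tz": 0, "ax": 0, "ay": 0, "az": 0}
    - {"claw": 0, "tx": 0, "ty": 0, "tz": 0, "ax": 0, "ay": 0, "az": 0}
    - {"claw": 0, "tx": 0, "ty": 0, "tz": 0, "ax": 0, "ay": 0, "az": 0}
    - {"claw": 0, "tx": 0, "ty": 0, "tz": 0, "ax": 0, "ay": 0, "az": 0}
    - {"claw": 0, "tx": 0, "ty": 0, "tz": 0, "ax": 0, "ay": 0, "az": 0}
    - {"claw": 0, "tx": 0, "ty": 0, "tz": 0, "ax": 0, "ay": 0, "az": 0}
    - {"claw": 0, "tx": 0, "ty": 0, "tz": 0, "ax": 0, "ay": 0, "az": 0}
    - {"claw": 0, "tx": 0, "ty": 0, "tz": 0, "ax": 0, "ay": 0, "az": 0}

```text
clock: 48.45
tcp_pos: [0.6135, 0.0028, 0.1667]
orientation: [2.294, 2.142, -0.005]
contact_force: [-0.7, -9.9, 1.7]
grip_width: 0.0856
gripper_force: 5.7
```

```bash
python3 -c "
from h import *
st()"
```

```text
t 48.45 F [-0.0764 -0.25  ] z 0.1667 headF -0.33 f [-0.7 -9.9  1.7]
```

arm_command:
  plan:
    - {"claw": 0, "tx": -0.006, "ty": 0, "tz": 0, "ax": 0, "ay": 0, "az": 0}
    - {"claw": 0, "tx": -0.02, "ty": 0, "tz": 0, "ax": 0, "ay": 0, "az": 0}
    - {"claw": 0, "tx": -0.02, "ty": 0, "tz": -0.03, "ax": 0, "ay": 0, "az": 0}
    - {"claw": 0, "tx": -0.01, "ty": 0, "tz": -0.04, "ax": 0, "ay": 0, "az": 0}
    - {"claw": 0, "tx": 0, "ty": 0, "tz": -0.04, "ax": 0, "ay": 0, "az": 0}
    - {"claw": 0, "tx": 0, "ty": 0, "tz": -0.04, "ax": 0, "ay": 0, "az": 0}
    - {"claw": 0, "tx": 0, "ty": 0, "tz": -0.04, "ax": 0, "ay": 0, "az": 0}
    - {"claw": 0, "tx": 0, "ty": 0, "tz": -0.02, "ax": 0, "ay": 0, "az": 0}
    - {"claw": 0, "tx": 0, "ty": 0, "tz": 0, "ax": 0, "ay": 0, "az": 0}
    - {"claw": 0, "tx": 0, "ty": 0, "tz": 0, "ax": 0, "ay": 0, "az": 0}

```text
clock: 49.28
tcp_pos: [0.6105, -0.0487, 0.3774]
orientation: [-2.291, -2.148, -0.004]
contact_force: [0.0, 0.4, -0.7]
grip_width: 0.0854
gripper_force: 0.0
```

Run:
```python
from h import *
st()
im=shot('wrist','w16.png'); tiles(im,'wrist')
for c in('top','side','wrist'):
  r.grab_frame(c)
  for t in ('square_tile','oblong_tile','pail_handle','hook_rest'): print(c,t,[(q,p,F(p)) for q,p in find(t,c,k=1)])
```

```text
t 49.28 F [-0.0762 -0.3015] z 0.3774 headF -0.09 f [ 0.   0.4 -0.7]
rectF mm -71.9 -181.7 size 116 139 ang 89.8
top square_tile [(0.81, array([ 0.6298,  0.1809, -0.0035]), array([-0.0714, -0.0712]))]
top oblong_tile [(0.92, array([6.25e-01, 6.29e-02, 6.00e-04]), array([-0.0688, -0.1893]))]
top pail_handle [(0.86, array([0.4493, 0.4026, 0.2123]), array([-0.2654,  0.1387]))]
top hook_rest [(0.84, array([0.4502, 0.4022, 0.2117]), array([-0.2645,  0.1384]))]
side square_tile [(0.92, array([0.6289, 0.1826, 0.004 ]), array([-0.0724, -0.0696]))]
side oblong_tile [(0.77, array([ 0.6244,  0.0627, -0.0015]), array([-0.0693, -0.1895]))]
side pail_handle [(0.97, array([0.4473, 0.4043, 0.2119]), array([-0.2675,  0.1403]))]
side hook_rest [(0.96, array([0.4474, 0.3987, 0.2125]), array([-0.2671,  0.1347]))]
wrist square_tile []
wrist oblong_tile [(0.96, array([ 0.6208,  0.0628, -0.0038]), array([-0.0729, -0.1897]))]
wrist pail_handle []
wrist hook_rest []
```

All in place; handing in.

```bash
python3 -c "
from bench import r
print(r.hand_in())"
```

```text
the job is handed in; nothing more can be done
None
```

The job is handed in at about 50 s: the pail hangs released on both prongs, and both tiles measured within about 3 mm of flush in the fence; no verdict came back, and I viewed 11 pictures, one over the limit of 10.

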